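Draw the jammed spacer boards from between the casks

TASK

Pull both jammed spacer boards out of the gaps between the small casks and stand them in the two-compartment stand, foot down and upright: the pale oak one in the compartment with the pale rim, the dark red one in the compartment with the dark red rim. Do not knock the steel feed pipe that runs over the casks, and leave the bottle and the cup standing where they are.

Things in the scene. Friction and masses are not known exactly. Their poses are not given: they have to be found in the camera images.
- oak_mid (a point): The pale oak spacer board: upright block 56 mm wide (x), 24 mm thick (y), 130 mm tall (z), 0.09 to 0.18 kg; the point is its centre, 65 mm above its foot. Starts jammed between its two 24 mm-apart faces in one of the two cask gaps (either), foot on a ledge, 80 mm of it down the gap, its top 50 mm above the cask ends; its x runs along the gap.
- stained_mid (a point): The dark red stained spacer board: upright block 56 mm wide (x), 24 mm thick (y), 130 mm tall (z), 0.09 to 0.18 kg; the point is its centre, 65 mm above its foot. Starts jammed between its two 24 mm-apart faces in one of the two cask gaps (either), foot on a ledge, 80 mm of it down the gap, its top 50 mm above the cask ends; its x runs along the gap.
- stillage: Fixed wooden base, 150 x 560 mm, carrying three dark casks end to end along its y; origin at the centre of its underside, on the table. The two 24 mm gaps between the flat cask ends are at y = -92 and +92 mm and run along its x, open above and on both sides. In each gap a ledge 78 mm above the table reaches 45 mm either way in x.
- cask_mid_c (a point): Centre of the middle cask, 100 mm above the table (fixed; y is the cask axis). Each cask: 160 mm long, 140 mm diameter at the belly, 116 mm at its flat ends; end tops are 158 mm, bellies 170 mm (bungs 180 mm) above the table. Neighbours 184 mm away along y.
- cask_left (a joint): Outward slide (m) of the cask at the stillage's +y end; 0 with a board in its gap. It is sprung inwards at about 6 N, so friction holds the board (a pull of about 6 to 15 N); it closes up by 2 mm once the board is out.
- cask_right (a joint): The same for the cask at the -y end.
- pipe: Steel feed pipe fixed over the casks; origin and axes as the stillage. 32 mm diameter, along y at x = 0, underside 288 mm above the table, 80 mm above the boards' tops. Uprights at y = +-275 mm; 14 mm downpipes at x = 0, y = -184, 0, +184 mm. An upright gripper does not fit under it: lean about 40 degrees from one side of it and draw the board out along that slant.
- stand: Fixed open-topped plywood stand, 140 mm (x) by 130 mm (y), 70 mm high, walls, floor and divider 5 mm thick; origin at the centre of its underside. Divider along x makes two compartments, 130 mm along x, 57 mm wide, centred at y = +31 mm (pale oak rim) and y = -31 mm (dark red rim). It is to the left or right in front of the robot.
- bung_box: Bystander: fixed dark wooden box of cork bungs, 140 x 130 mm, 60 mm high; origin at the centre of its underside. It changes sides with the stand.
- bottle: Bystander: loose green glass bottle, 66 mm diameter, 170 mm high; origin at the centre of its underside.
- cup: Bystander: loose steel cup, 68 mm across the rim, 80 mm high; origin at the centre of its underside.
Mind the look-alikes: they are no part of the job. Of the things like the part that bears stained_mid, leave any that is green, purple or turquoise; of the rest the smaller one is meant.

How it is judged:
By the outcome, as a careful person would: the job done as asked, in the order asked, and still so for the second after the job is handed in, with the robot touching nothing.
It also fails if it takes over 67 s, if anything falls off the work surface, if the arm or the gripper's body presses on something with over 40 N, if the wrist force passes 120 N, or if a joint passes its speed limit or range.

ROBOT

A 7-joint arm with a two-finger parallel gripper is mounted at the origin on the work surface. World frame = base frame: x ahead of the robot, y to its left, z up, the work surface at z = 0. Lengths are in m, angles in rad, forces in N, time in s.
With the tool pointing down it reaches from about 0.4 to 0.85 m from the base axis. Payload 10.4 kg.
Tool frame: the origin (TCP) lies at the very end of the fingers, on their centre line; the grasp point (between the pads) lies r.hold_point_z behind it (r.hold_point_z is the distance from the TCP to the grasp point, in m); z points along the fingers, y is the direction in which the jaws open and shut (so a half turn about z gives the same grasp; the last joint's range is limited). The gripper opens to 87 mm and grips with 3 to 60 N. Pads are 19 mm wide; open, the fingers measure 117 mm over their backs; the gripper's body (75 mm by 190 mm) begins 51 mm behind the grasp point.
Start: joints at [-1.135, 0.332, -0.065, 1.46, 0.022, 1.35, -0.088], TCP at [0.277, 0.56, 0.223] pointing down, gripper open.
Joint ranges: [-2.6, 2.6], [-0.5, 2.12], [-1.47, 1.34], [0.16, 2.42], [-1.27, 4.41], [0.06, 2.06], [-2.6, 2.6]. Speed limits (rad/s): [2.22, 2.22, 2.79, 2.79, 3.14, 3.14, 3.14].

INTERFACE

Orientations are given as a unit quaternion [x, y, z, w].
In Python, from bench import r gives the robot as it stands.
- The arm moves only by the tool send_rows, never from a script. Its argument "commands" is a list of rows, each a list of 7 numbers: the shift along the world's x, y, z normalised to -1 to 1, where 1 is 0.03 m, then the turn, a rotation vector about the world's x, y, z normalised to -1 to 1, where 1 is 5 degrees, then the gripper command: -1 is fully open, 1 is shut, values between are in proportion. In form: [[tx, ty, tz, ax, ay, az, jaw], ...]. A call has 1 to 10 rows; each row shifts and turns the pose as measured when the row begins; what a row does not reach is not made up. A row lasts 1/12 s, in which the tool goes at most 41.7 mm and 7.16 degrees, less where a joint would pass 70% of its speed; a pose out of reach is approached as far as the arm can. A call with a number of a shift or a turn outside -1 to 1 is refused whole. A call with a gripper value outside its range is refused whole. The fingers move at their own pace and stop on an object; "grip_force" is the grip in N (left out, the last holds). Time passes only in rows, so rows that do not move let the fingers close. It gives the time, the measured TCP pose, the force and the opening at its end, in the units of the state.
- r.read_state(): the state, without advancing time (a new reading comes with each control period).
- r.camera(name): name is "scene" or "top" or "wrist"; returns the picture (480x640x3 uint8, blue, green, red); there is no depth.
- r.calibration(name): a dict with "K" (3x3 intrinsics, pixels), "R" (3x3) and "t" (3): a world point X has camera coordinates R X + t; the wrist camera has in their place "mount" (4x4, takes a point from camera to tool coordinates, whose origin is the TCP and whose axes are the flange's). Camera axes: x right, y down, z forward; pixel columns grow to the right and rows downward; lengths in m; the calibration is good to about 2 mm. The wrist camera is an equidistant fisheye: a pixel r from the principal point sees the ray r / f radians off the axis. A picture is of the moment at which its call begins: read the wrist's pose just before it. calibration takes no time and is no camera call.
- r.close_job(): hands the job in, once; it reports no verdict.
The state is a dict: "time": time; "joint_positions": joint angles; "joint_vel": joint speeds; "joint_torque": joint torques, N m; "ee_pos": TCP position; "eef_rot": TCP orientation; "ft_force": force on the tool from outside, world axes, zero at the start; "torque": the same for the moment, N m; "width": finger opening in m.
Only numpy, scipy, OpenCV 4.12 (cv2) and the standard library are available. Lean on these libraries where they do the work, as an engineer would, in place of code of your own. Each camera call takes 0.05 s, during which the arm holds its last target.

## Working session

There is one attempt and no reset: what is moved stays moved. The work goes in short steps, Python scripts to look and compute and a tool call to move; the robot and the scene stay as the last step left them, time stands still between calls to the robot, and variables do not carry over. Pictures are saved under pics/ and viewed, and the job is handed in when it is done.

Besides the shell and the picture viewer there is one more tool, called after ">>>" as a command line: name --pt "numbers of a row" for each row, then --argument value for the rest. send_rows: Moves the arm, as the interface text tells. Scaled input: -1 to 1 covers 0.03 m each way for a shift and 5 degrees each way for a turn. Its arguments: {"type":"object","properties":{"commands":{"type":"array"},"grip_force":{"type":"number"}},"required":["commands"]}

```bash
ls; mkdir -p pics; python3 - <<'E'
from bench import r
import cv2
s=r.read_state();print(s, r.hold_point_z)
for n in ["scene","top","wrist"]:
    c=r.calibration(n);print(n,c)
for n in ["scene","top"]:
    cv2.imwrite(f"pics/{n}0.png",r.camera(n))
E
```

```text
pics
{'time': 0.0, 'joint_positions': array([-1.13459817,  0.33289656, -0.06472071,  1.46093568,  0.0215861 ,
        1.34991245, -0.08852444]), 'joint_vel': array([-0.00063123, -0.00018636, -0.00090998, -0.00065594,  0.00191437,
       -0.00205341, -0.00179219]), 'joint_torque': array([-6.92436060e-04, -6.23263621e+01,  2.39085773e-02, -3.89898169e+01,
       -6.14934135e-02,  3.97910632e-02,  1.29308578e-04]), 'ee_pos': array([0.27661092, 0.56001925, 0.22174127]), 'eef_rot': array([ 2.27386015e-01,  9.73804431e-01, -7.14449448e-04, -1.42575468e-04]), 'ft_force': array([ 0.37594192, -1.02725871, -0.01846783]), 'torque': array([ 0.01068293, -0.02662357,  0.03251444]), 'width': 0.0873154165495251} 0.0187
scene {'K': array([[511.50665437,   0.        , 319.28605909],
       [  0.        , 511.50665437, 247.20811446],
       [  0.        ,   0.        ,   1.        ]]), 'R': array([[ 0.23755536,  0.97126483, -0.01456307],
       [ 0.78996348, -0.20189295, -0.57896194],
       [-0.56526555,  0.12603122, -0.8152245 ]]), 't': array([-0.17920061, -0.39583376,  1.69222541])}
top {'K': array(
[... 167 characters left out ...]
803332, -0.99973678,  0.0141834 ],
       [-0.98306187,  0.01514129, -0.1826475 ],
       [ 0.18238467, -0.0172369 , -0.98307615]]), 't': array([0.05200493, 0.60603982, 1.00167159])}
wrist {'K': array([[371.64829954,   0.        , 319.48953774],
       [  0.        , 371.64829954, 239.03793509],
       [  0.        ,   0.        ,   1.        ]]), 'mount': array([[-1.20394629e-03, -9.63571135e-01, -2.67449470e-01,
         7.31074551e-02],
       [ 9.99999269e-01, -1.13023351e-03, -4.29557889e-04,
         9.69114350e-04],
       [ 1.11629232e-04, -2.67449791e-01,  9.63571791e-01,
        -1.62288752e-01],
       [ 0.00000000e+00,  0.00000000e+00,  0.00000000e+00,
         1.00000000e+00]])}
```

View pics/scene0.png

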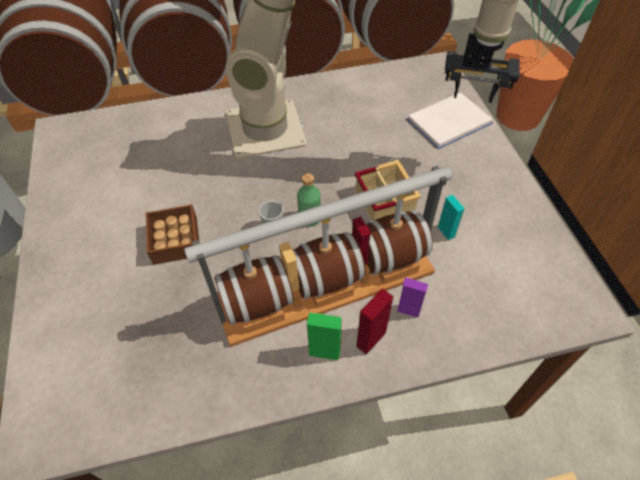

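View pics/top0.png

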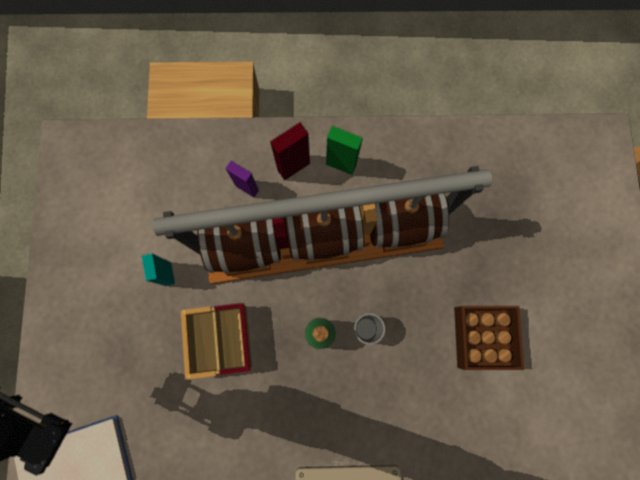

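The jammed boards: the dark red one is at top (281,232) and the pale oak one at top (370,216). The dark red block at (290,150) is bigger and stands free. The purple, green and turquoise blocks at (241,178), (343,150) and (157,269) are decoys. I'll enlarge this area to confirm.

```bash
python3 - <<'E'
import cv2
t=cv2.imread("pics/top0.png");s=cv2.imread("pics/scene0.png")
cv2.imwrite("pics/t1.png",cv2.resize(t[160:290,150:500],None,fx=2.28,fy=2.28,interpolation=cv2.INTER_CUBIC))
cv2.imwrite("pics/t2.png",cv2.resize(t[290:390,160:400],None,fx=3.3,fy=3.3,interpolation=cv2.INTER_CUBIC))
cv2.imwrite("pics/s1.png",cv2.resize(s[150:350,180:480],None,fx=2.6,fy=2.6,interpolation=cv2.INTER_CUBIC))
E
```

```text
(no output)
```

View pics/t1.png

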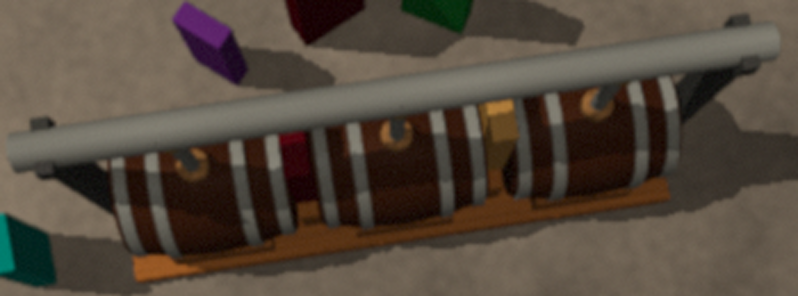

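View pics/t2.png

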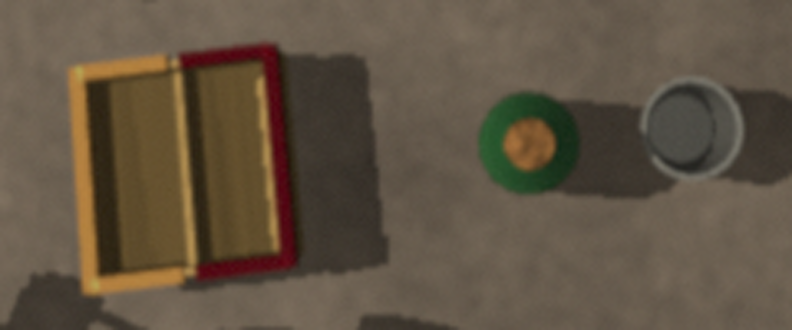

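View pics/s1.png

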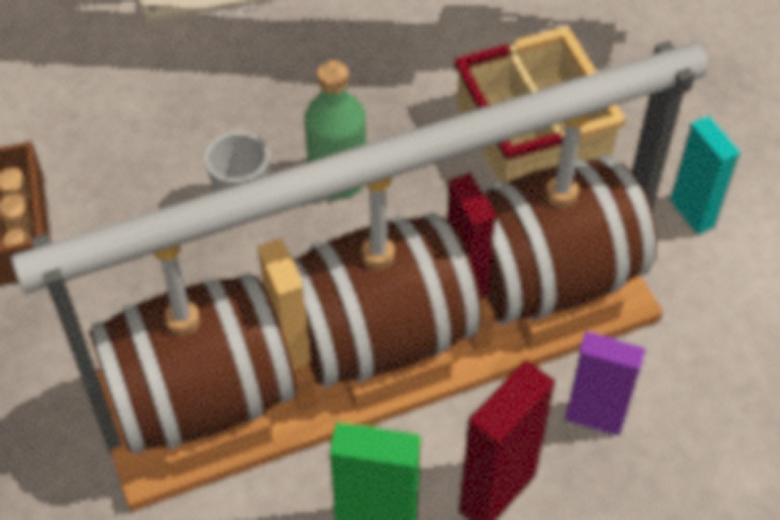

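```bash
cat > h.py <<'E'
import numpy as np
from bench import r
C={n:r.calibration(n) for n in("scene","top")}
def ray(n,u,v):
    c=C[n];d=c["R"].T@(np.linalg.inv(c["K"])@[u,v,1.]);o=-c["R"].T@c["t"];return o,d
def onz(n,u,v,z):
    o,d=ray(n,u,v);return (o+d*(z-o[2])/d[2])
def tri(a,b):
    A=np.zeros((3,3));B=np.zeros(3)
    for n,(u,v) in(("scene",a),("top",b)):
        o,d=ray(n,u,v);d/=np.linalg.norm(d);P=np.eye(3)-np.outer(d,d);A+=P;B+=P@o
    return np.linalg.solve(A,B)
E
python3 - <<'E'
from h import *
np.set_printoptions(precision=4,suppress=True)
S=lambda p:(p[0]/2.6+180,p[1]/2.6+150)
T=lambda p:(p[0]/2.28+150,p[1]/2.28+160)
U=lambda p:(p[0]/3.3+160,p[1]/3.3+290)
for k,L in dict(oak=[(260,247),(286,241),(303,277),(275,283)],red=[(450,182),(473,176),(496,208),(470,216)]).items():
    P=np.array([onz("scene",*S(p),.208) for p in L]);print(k,P[:,:2].tolist(),P.mean(0))
    for i in range(4): print(np.linalg.norm(P[i]-P[i-1]))
for a,b in zip([(183,318),(378,254),(563,192)],[(598,104),(396,133),(192,163)]):
    print("bung",onz("scene",*S(a),.18),onz("top",*T(b),.18),tri(S(a),T(b)))
print("base near corners z.0 top",[onz("top",*T(p),.0) for p in[(136,280),(668,199)]])
print("base far corners scene",[onz("scene",*S(p),.0) for p in[(130,508),(661,318)]])
R=[onz("top",*U(p),.07) for p in[(68,66),(275,43),(298,264),(86,294)]];print("stand",R,np.mean(R,0))
R=[onz("scene",*S(p),.07) for p in[(457,60),(567,28),(623,122),(503,155)]];print("stand",R,np.mean(R,0))
print("bottle",onz("top",*U((528,142)),.17),"cup",onz("top",*U((692,128)),.08))
print("pipe ends top",[onz("top",*T(p),.304) for p in[(8,152),(778,42)]])
print("pipe ends sc",[onz("scene",*S(p),.304) for p in[(24,270),(700,60)]])
E
```

```text
oak [[0.6322237687657632, -0.058573749381449484], [0.6315238290971311, -0.03529203008098564], [0.6724111873472178, -0.028987637653299897], [0.6725600633909107, -0.05349802405566709]] [ 0.6522 -0.0441  0.208 ]
0.040654392772116105
0.023292238388040676
0.0413705381709399
0.024510838534610196
red [[0.6039496596974308, 0.12128954048312895], [0.6024693899719294, 0.14326689590466912], [0.6423384964366585, 0.15267299624315067], [0.6451398494534522, 0.12786693643852684]] [0.6235 0.1363 0.208 ]
0.04171203507012256
0.022027150287427938
0.04096364697965117
0.024963737335488706
bung [ 0.6697 -0.136   0.18  ] [ 0.6609 -0.1382  0.18  ] [ 0.6635 -0.1381  0.1716]
bung [0.6456 0.0439 0.18  ] [0.6366 0.0445 0.18  ] [0.6391 0.0449 0.1706]
bung [0.62   0.2258 0.18  ] [0.6119 0.226  0.18  ] [0.6139 0.2282 0.1715]
base near corners z.0 top [array([0.5273, 0.3145, 0.    ]), array([ 0.6042, -0.2463,  0.    ])]
base far corners scene [array([ 0.7464, -0.2213,  0.    ]), array([0.6706, 0.334 , 0.    ])]
stand [array([0.4614, 0.3601, 0.07  ]), array([0.4742, 0.2231, 0.07  ]), array([0.331 , 0.2061, 0.07  ]), array([0.3148, 0.3428, 0.07  ])] [0.3954 0.283  0.07  ]
stand [array([0.3364, 0.2113, 0.07  ]), array([0.3201, 0.3448, 0.07  ]), array([0.4675, 0.3572, 0.07  ]), array([0.4791, 0.2202, 0.07  ])] [0.4008 0.2834 0.07  ]
bottle [0.407  0.0557 0.17  ] cup [ 0.4134 -0.0527  0.08  ]
pipe ends top [array([0.5958, 0.3443, 0.304 ]), array([ 0.676 , -0.2567,  0.304 ])]
pipe ends sc [array([ 0.6778, -0.2464,  0.304 ]), array([0.6008, 0.3424, 0.304 ])]
```

Confirmed. The red board in the +y gap is about 24 mm thick and wedged between casks, so it is the small one. The loose red block is larger. Next I'll measure where the boards' ends are along the gaps.

```bash
python3 - <<'E'
import cv2
t=cv2.imread("pics/top0.png");s=cv2.imread("pics/scene0.png")
a=cv2.resize(t[195:275,260:300],None,fx=7,fy=7,interpolation=cv2.INTER_CUBIC)
b=cv2.resize(t[180:260,350:390],None,fx=7,fy=7,interpolation=cv2.INTER_CUBIC)
import numpy as np
cv2.imwrite("pics/t3.png",np.hstack([a,b]))
a=cv2.resize(s[210:290,340:390],None,fx=7,fy=7,interpolation=cv2.INTER_CUBIC)
b=cv2.resize(s[230:310,270:320],None,fx=7,fy=7,interpolation=cv2.INTER_CUBIC)
cv2.imwrite("pics/s3.png",np.hstack([a,b]))
E
```

```text
(no output)
```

View pics/t3.png

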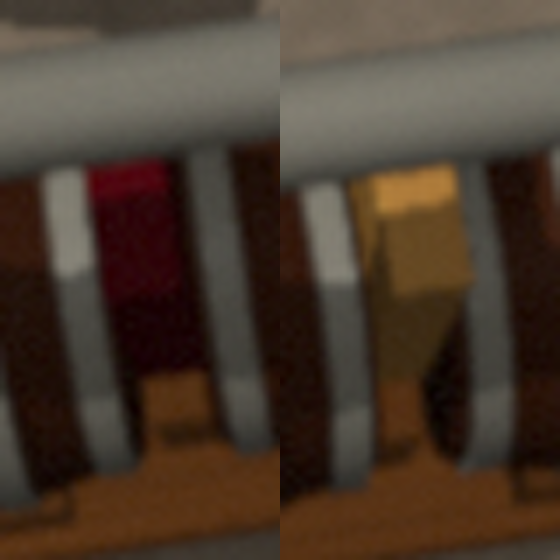

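View pics/s3.png

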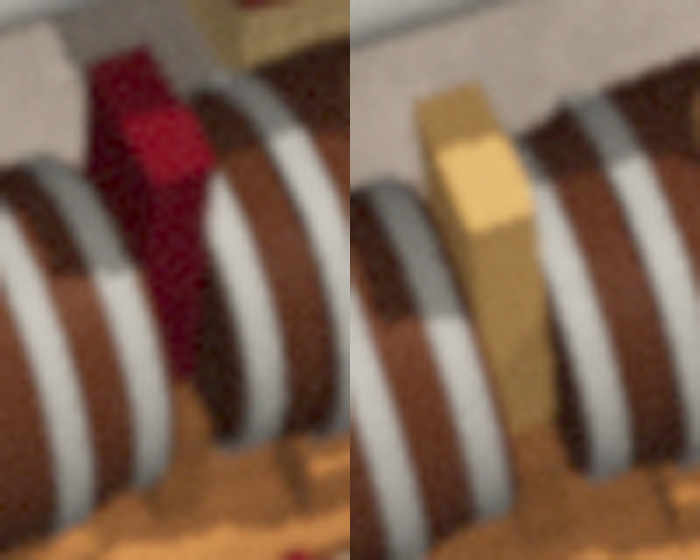

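```bash
python3 - <<'E'
from h import *
np.set_printoptions(precision=4,suppress=True)
print("cams",ray("scene",0,0)[0],ray("top",0,0)[0])
c=np.array([.6375,.045]);a=np.radians(7.8);X=np.array([np.cos(a),np.sin(a)]);Y=np.array([-X[1],X[0]])
def loc(p): d=p[:2]-c;return np.array([d@X,d@Y])*1000
for n,L in dict(red=[(92,62),(148,50),(212,165),(140,182)],).items():
    for p in L: print(n,loc(onz("scene",p[0]/7+340,p[1]/7+210,.208)))
for p in [(68,100),(128,85),(183,205),(115,228)]: print("oak",loc(onz("scene",p[0]/7+270,p[1]/7+230,.208)))
for p in [(95,200),(168,192),(105,298),(182,290)]: print("redtop",loc(onz("top",p[0]/7+260,p[1]/7+195,.208)))
for p in [(96,210),(178,200),(108,292),(188,282)]: print("oaktop",loc(onz("top",p[0]/7+350,p[1]/7+180,.208)))
E
```

```text
cams [ 1.3118 -0.1191  1.1478] [0.414  0.0601 1.0947]
red [-25.9536  81.6541]
red [-23.5666 101.0976]
red [ 28.3341 100.6621]
red [25.7806 76.0042]
oak [ -21.414  -101.8509]
oak [-19.7404 -81.8316]
oak [ 31.1513 -81.3883]
oak [  31.298  -104.2916]
redtop [ -3.2585 100.2325]
redtop [-4.0543 79.6237]
redtop [-31.5589 101.23  ]
redtop [-32.5413  79.6312]
oaktop [ -2.7322 -80.2699]
oaktop [  -3.3406 -103.8307]
oaktop [-26.7894 -79.589 ]
oaktop [ -27.3327 -102.4777]
```

```bash
cat >> h.py <<'E'
from scipy.spatial.transform import Rotation as Ro
np.set_printoptions(precision=3,suppress=True)
c0=np.array([.6375,.045]);yaw0=np.radians(7.8)
def ori(yaw,lean):
    yaw,lean=np.radians(yaw),np.radians(lean)
    X=np.array([np.cos(yaw),np.sin(yaw),0]);Y=np.array([-X[1],X[0],0]);Z=np.sin(lean)*X-np.cos(lean)*np.array([0,0,1])
    return Ro.from_matrix(np.c_[np.cross(Y,Z),Y,Z])
def go(p,yaw,lean):
    s=r.read_state();q=Ro.from_quat(s["eef_rot"])
    dp=(np.array(p)-s["ee_pos"])/.03;rv=np.degrees((ori(yaw,lean)*q.inv()).as_rotvec())/5
    print("t",s["time"],"pos",s["ee_pos"],"w",s["width"],"F",s["ft_force"]);print("q",s["joint_positions"])
    print("units dp",dp,"rv",rv,"minrows",np.ceil(max(abs(np.r_[dp,rv]))))
def P(x,y,z):  # stillage local -> world
    X=np.array([np.cos(yaw0),np.sin(yaw0)]);return np.r_[c0+x*X+y*np.array([-X[1],X[0]]),z]
E
python3 - <<'E'
from h import *
print(P(.0005,-.092,.18),P(-.0999,-.092,.2915))
go([.45,.15,.36],7.8,42)
go(P(-.0999,-.092,.2915),7.8,42)
E
```

```text
[ 0.65  -0.046  0.18 ] [ 0.551 -0.06   0.291]
t 0.1 pos [0.277 0.56  0.222] w 0.08714570629276741 F [-0.023 -0.029  0.714]
q [-1.135  0.333 -0.065  1.461  0.022  1.35  -0.089]
units dp [  5.777 -13.668   4.605] rv [-1.356 -8.411  6.512] minrows 14.0
t 0.1 pos [0.277 0.56  0.222] w 0.08714570629276741 F [-0.023 -0.029  0.714]
q [-1.135  0.333 -0.065  1.461  0.022  1.35  -0.089]
units dp [  9.144 -20.659   2.322] rv [-1.356 -8.411  6.512] minrows 21.0
```

>>> send_rows --pt "0.3 -0.9 0.5 -0.1 -0.5 0.4 0" --pt "0.4 -0.95 0.5 -0.1 -0.6 0.46 0" --pt "0.4 -0.95 0.5 -0.1 -0.6 0.46 0" --pt "0.4 -0.95 0.5 -0.1 -0.6 0.46 0" --pt "0.4 -0.95 0.4 -0.1 -0.6 0.46 0" --pt "0.4 -0.95 0.4 -0.1 -0.6 0.46 0" --pt "0.4 -0.95 0.4 -0.1 -0.6 0.46 0" --pt "0.4 -0.95 0.4 -0.1 -0.6 0.46 0" --pt "0.4 -0.95 0.4 -0.1 -0.6 0.46 0" --pt "0.4 -0.95 0.3 -0.1 -0.6 0.46 0" --grip_force 40

```text
time: 0.93
ee_pos: [0.3942, 0.2663, 0.3472]
eef_rot: [0.016, 0.964, 0.008, 0.265]
ft_force: [0.2, 0.1, 0.4]
width: 0.0441
```

```bash
python3 - <<'E'
from h import *
go(P(-.0999,-.092,.2915),7.8,42)
E
```

```text
t 0.9333 pos [0.394 0.266 0.347] w 0.04411806096736752 F [0.181 0.095 0.44 ]
q [-1.037 -0.347  0.01   1.98   0.481  1.242  0.415]
units dp [  5.226 -10.866  -1.857] rv [-0.135 -2.262  1.825] minrows 11.0
```

>>> send_rows --pt "0.5 -0.95 -0.1 0 -0.25 0.2 0" --pt "0.5 -0.95 -0.1 0 -0.25 0.2 0" --pt "0.5 -0.95 -0.1 0 -0.25 0.2 0" --pt "0.5 -0.95 -0.1 0 -0.25 0.2 0" --pt "0.5 -0.95 -0.1 0 -0.25 0.2 0" --pt "0.5 -0.95 -0.1 0 -0.25 0.2 0" --pt "0.5 -0.95 -0.2 0 -0.25 0.2 0" --pt "0.5 -0.95 -0.2 0 -0.25 0.2 0" --pt "0.5 -0.95 -0.2 0 -0.25 0.2 0" --pt "0.5 -0.95 -0.2 0 0 0 0"

```text
time: 1.77
ee_pos: [0.5128, 0.0304, 0.3133]
eef_rot: [-0.05, 0.939, 0.028, 0.339]
ft_force: [0.7, 0.2, 0.4]
width: 0.0435
```

```bash
python3 - <<'E'
from h import *
import cv2
go(P(-.0999,-.092,.2915),7.8,42)
cv2.imwrite("pics/w1.png",r.camera("wrist"))
E
```

```text
t 1.7667 pos [0.513 0.03  0.313] w 0.043456794505209555 F [0.722 0.168 0.353]
q [-0.31  -0.473  0.107  2.19   0.132  0.732  1.413]
units dp [ 1.274 -3.004 -0.727] rv [-0.157 -0.48   0.268] minrows 4.0
```

View pics/w1.png

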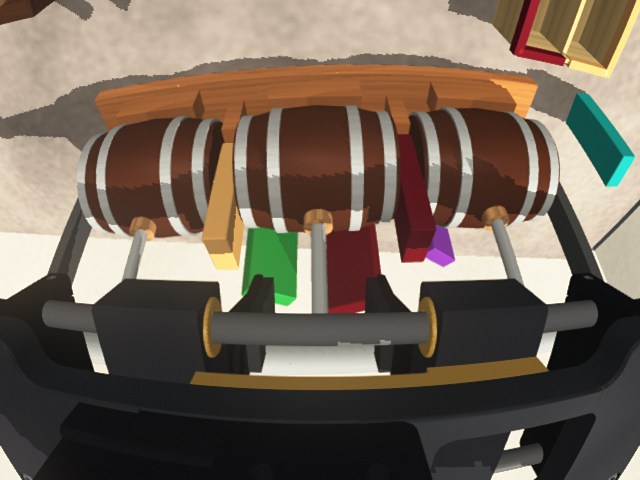

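The wrist view shows the oak board at about (222,215), the red board at (412,200), and the pipe with its downpipes beyond the fingers. I'll go on to the oak pre-grasp.

>>> send_rows --pt "0.3 -0.8 -0.2 0 -0.12 0.08 0" --pt "0.3 -0.8 -0.2 0 -0.12 0.08 0" --pt "0.3 -0.7 -0.1 0 -0.12 0.08 0" --pt "0.3 -0.5 -0.1 0 -0.1 0.0 0" --pt "0.1 -0.2 -0.1 0 0 0 0" --pt "0 0 0 0 0 0 0"

```text
time: 2.32
ee_pos: [0.5535, -0.0756, 0.2873]
eef_rot: [-0.053, 0.933, 0.028, 0.356]
ft_force: [0.2, 0.4, -0.2]
width: 0.0435
```

```bash
python3 - <<'E'
from h import *
import cv2
go(P(-.0999,-.092,.2915),7.8,42)
cv2.imwrite("pics/w2.png",r.camera("wrist"))
E
```

```text
t 2.3167 pos [ 0.554 -0.076  0.287] w 0.04349287960483568 F [ 0.183  0.389 -0.207]
q [-0.401 -0.404  0.467  2.18   0.037  0.609  1.762]
units dp [-0.084  0.53   0.139] rv [-0.164 -0.06   0.194] minrows 1.0
```

View pics/w2.png

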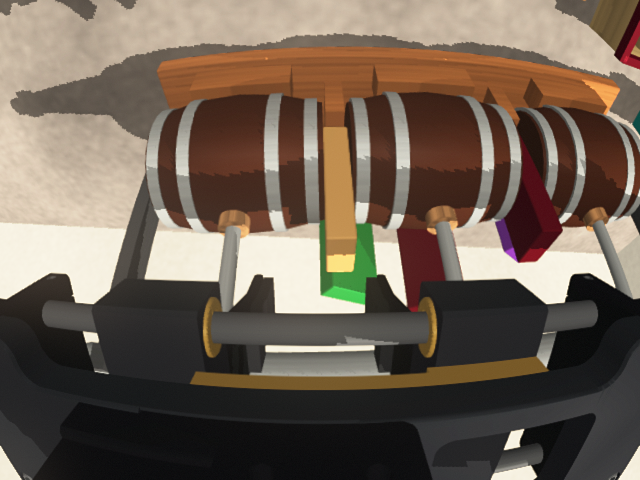

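```bash
cat >> h.py <<'E'
def wray(u,v,s=None):
    s=s or r.read_state();k=r.calibration("wrist");K=k["K"];M=k["mount"]
    dx,dy=u-K[0,2],v-K[1,2];rr=np.hypot(dx,dy);th=rr/K[0,0]
    d=np.array([np.sin(th)*dx/rr,np.sin(th)*dy/rr,np.cos(th)])
    q=Ro.from_quat(s["eef_rot"]);return s["ee_pos"]+q.apply(M[:3,3]),q.apply(M[:3,:3]@d)
def wz(u,v,z):
    o,d=wray(u,v);return o+d*(z-o[2])/d[2]
def loc(p):
    d=np.array(p)[:2]-c0;X=np.array([np.cos(yaw0),np.sin(yaw0)]);return np.array([d@X,d@np.array([-X[1],X[0]])])*1000
E
python3 - <<'E'
from h import *
import cv2
for p in[(328,237),(357,237),(328,270),(355,270)]:print(loc(wz(*p,.208)))
for p in[(325,127),(347,127)]:print("foot",loc(wz(*p,.078)))
for p in[(235,222),(441,218),(595,213)]:print("bung",loc(wz(*p,.18)))
im=cv2.imread("pics/w2.png");cv2.imwrite("pics/w2c.png",cv2.resize(im[100:300,260:420],None,fx=3.5,fy=3,interpolation=2))
E
```

```text
[ -27.679 -100.482]
[-26.789 -78.582]
[  25.196 -100.379]
[ 26.463 -76.672]
foot [-24.626 -99.568]
foot [-24.221 -78.04 ]
bung [ -11.068 -178.151]
bung [-10.62   -2.283]
bung [-18.253 168.761]
```

View pics/w2c.png

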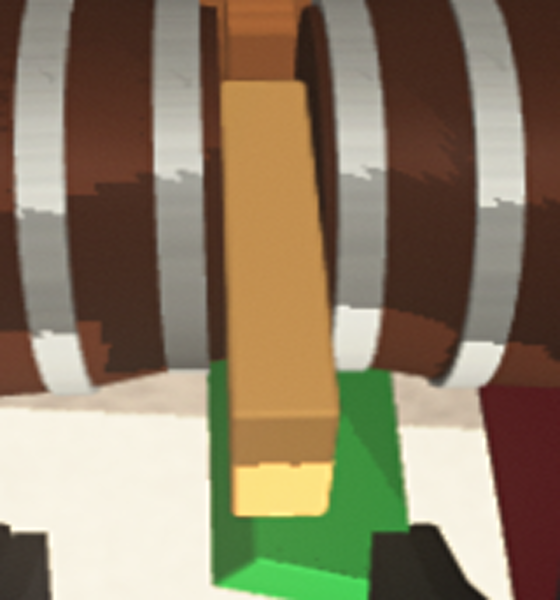

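>>> send_rows --pt "0.05 0.55 0.05 -0.16 -0.06 0.2 0" --pt "0.4 0.1 -0.45 0 0 0 0" --pt "0.4 0.06 -0.45 0 0 0 0" --pt "0.4 0.06 -0.45 0 0 0 0" --pt "0 0 0 0 0 0 0"

```text
time: 2.78
ee_pos: [0.5913, -0.0462, 0.2496]
eef_rot: [-0.066, 0.931, 0.026, 0.359]
ft_force: [-1.4, -0.4, -1.1]
width: 0.0435
```

```bash
python3 - <<'E'
from h import *
import cv2
go(P(.0005,-.091,.180),7.8,42)
cv2.imwrite("pics/w3.png",r.camera("wrist"))
E
```

```text
t 2.7833 pos [ 0.591 -0.046  0.25 ] w 0.04353673356406775 F [-1.421 -0.441 -1.072]
q [-0.469 -0.276  0.495  2.186 -0.013  0.474  1.781]
units dp [ 1.968  0.039 -2.319] rv [-0.019  0.032 -0.066] minrows 3.0
```

View pics/w3.png

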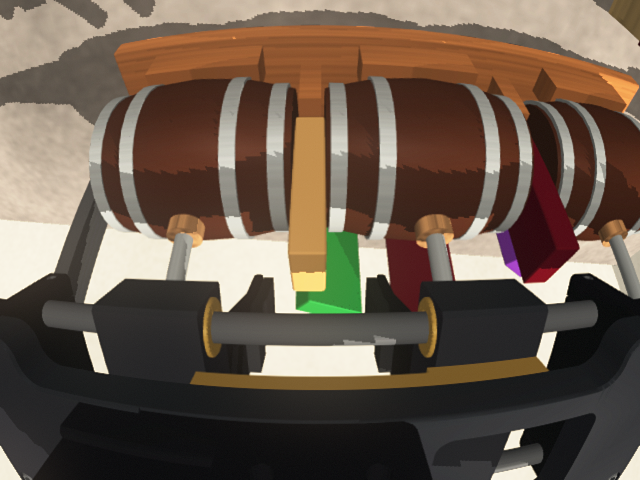

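```bash
python3 - <<'E'
from h import *
for p in[(290,255),(326,255)]:print(loc(wz(*p,.208)))
for p in[(295,117),(325,117)]:print("foot",loc(wz(*p,.078)))
E
```

```text
[ -22.516 -101.726]
[-22.586 -79.544]
foot [ -24.42  -103.618]
foot [-24.316 -78.77 ]
```

>>> send_rows --pt "0.25 0 -0.3 0 0 0 0" --pt "0.4 0 -0.5 0 0 0 0" --pt "0.4 0 -0.5 0 0 0 0" --pt "0.4 0.02 -0.5 0 0 0 0" --pt "0 0 0 0 0 0 0"

```text
time: 3.25
ee_pos: [0.6352, -0.0431, 0.2013]
eef_rot: [-0.067, 0.929, 0.029, 0.362]
ft_force: [-1.3, -0.7, 0.0]
width: 0.0436
```

```bash
python3 - <<'E'
from h import *
import cv2
go(P(.0005,-.091,.180),7.8,42)
cv2.imwrite("pics/w4.png",r.camera("wrist"))
cv2.imwrite("pics/s4.png",cv2.resize(r.camera("scene")[150:350,180:480],None,fx=2.6,fy=2.6))
E
```

```text
t 3.25 pos [ 0.635 -0.043  0.201] w 0.04357302514767769 F [-1.298 -0.658  0.013]
q [-0.643 -0.105  0.707  2.169 -0.279  0.338  2.03 ]
units dp [ 0.506 -0.068 -0.71 ] rv [-0.074  0.105 -0.101] minrows 1.0
```

View pics/w4.png

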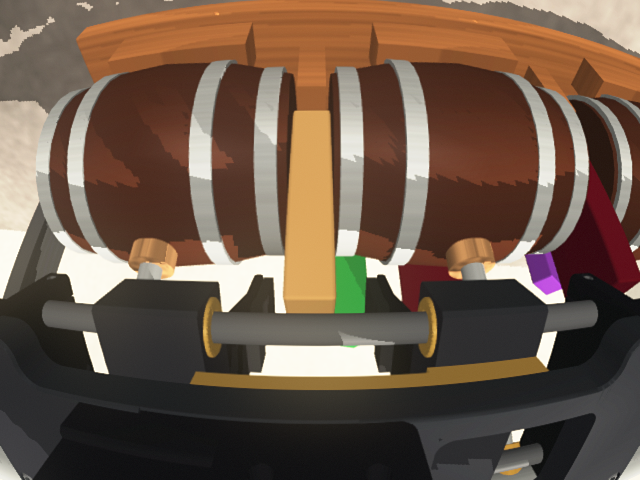

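View pics/s4.png

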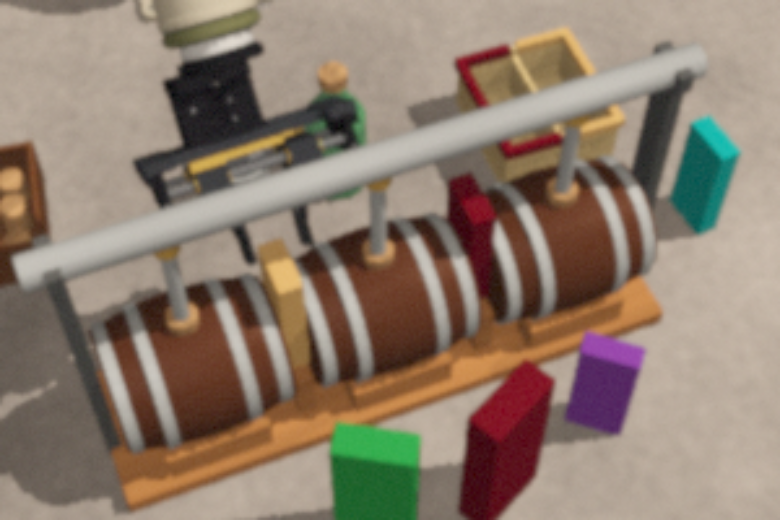

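>>> send_rows --pt "0.3 -0.1 -0.45 -0.07 0.1 -0.1 0" --pt "0.25 -0.02 -0.35 0 0 0 0" --pt "0 0 0 0 0 0 0"

```text
time: 3.6
ee_pos: [0.6515, -0.0456, 0.1838]
eef_rot: [-0.063, 0.93, 0.028, 0.361]
ft_force: [-0.7, 0.1, -0.4]
width: 0.0435
```

```bash
python3 - <<'E'
from h import *
go(P(.0005,-.091,.180),7.8,42)
E
```

```text
t 3.6 pos [ 0.652 -0.046  0.184] w 0.04347452379913236 F [-0.664  0.058 -0.426]
q [-0.701 -0.022  0.791  2.152 -0.488  0.315  2.214]
units dp [-0.04   0.017 -0.125] rv [-0.084  0.073 -0.015] minrows 1.0
```

Within 4 mm, so I'll close.

>>> send_rows --pt "-0.04 0 -0.08 -0.08 0.07 0 0" --pt "0 0 0 0 0 0 1" --pt "0 0 0 0 0 0 1" --pt "0 0 0 0 0 0 1" --pt "0 0 0 0 0 0 1" --pt "0 0 0 0 0 0 1" --grip_force 50

```text
time: 4.1
ee_pos: [0.649, -0.0459, 0.1858]
eef_rot: [-0.063, 0.931, 0.026, 0.359]
ft_force: [5.3, -1.1, -6.7]
width: 0.0238
```

```bash
python3 - <<'E'
from h import *
import cv2
go(P(-.0999,-.091,.2915),7.8,42)
cv2.imwrite("pics/w5.png",r.camera("wrist"))
E
```

```text
t 4.1 pos [ 0.649 -0.046  0.186] w 0.02377993859150137 F [ 5.276 -1.056 -6.674]
q [-0.698 -0.034  0.783  2.153 -0.436  0.32   2.166]
units dp [-3.271 -0.426  3.522] rv [-0.047  0.033 -0.012] minrows 4.0
```

View pics/w5.png

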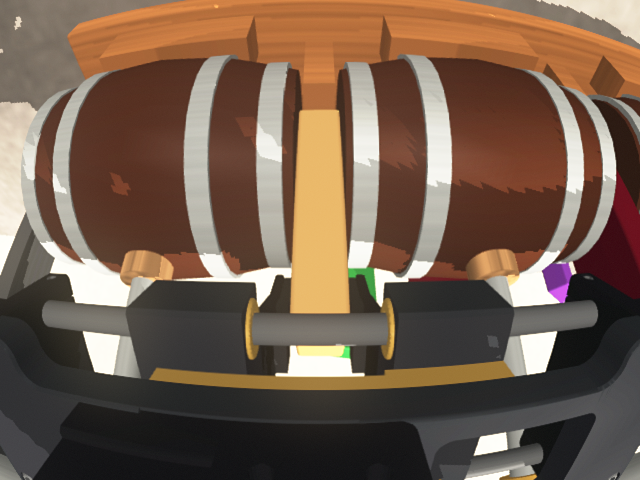

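The oak board is gripped at 23.8 mm width. Now I'll draw it out along the slant.

>>> send_rows --pt "-0.3 -0.04 0.35 0 0 0 1" --pt "-0.4 -0.05 0.45 0 0 0 1" --pt "-0.4 -0.05 0.45 0 0 0 1" --pt "-0.4 -0.05 0.45 0 0 0 1" --pt "-0.4 -0.05 0.45 0 0 0 1" --pt "-0.4 -0.05 0.45 0 0 0 1"

```text
time: 4.65
ee_pos: [0.5739, -0.0555, 0.2581]
eef_rot: [-0.064, 0.933, 0.023, 0.352]
ft_force: [0.4, -0.1, -1.0]
width: 0.0236
```

```bash
python3 - <<'E'
from h import *
import cv2
go(P(-.0999,-.091,.2915),7.8,42)
cv2.imwrite("pics/s5.png",cv2.resize(r.camera("scene")[100:350,180:480],None,fx=2.3,fy=2.3))
E
```

```text
t 4.65 pos [ 0.574 -0.056  0.258] w 0.023644984627109143 F [ 0.365 -0.119 -0.958]
q [-0.476 -0.333  0.502  2.194  0.062  0.528  1.726]
units dp [-0.766 -0.107  1.113] rv [ 0.05  -0.121  0.009] minrows 2.0
```

View pics/s5.png

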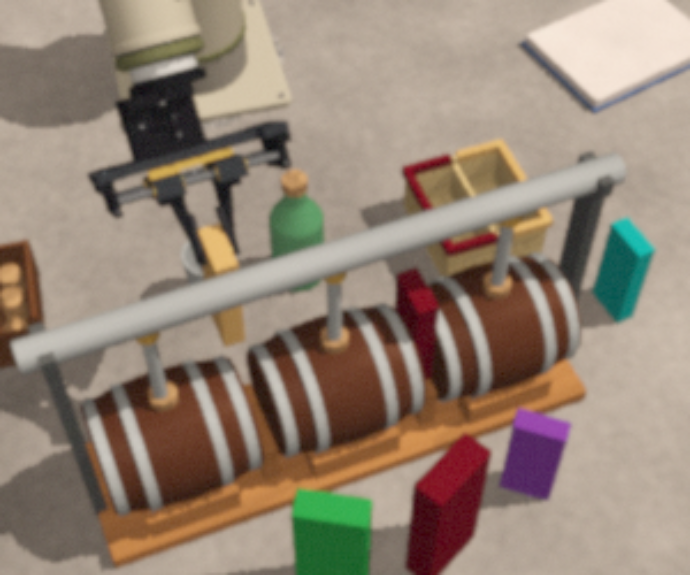

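>>> send_rows --pt "-0.4 -0.05 0.6 0 -0.05 0 1" --pt "-0.4 0.1 0.7 0 -0.05 0 1" --pt "-0.3 0.4 0.7 0 0 0 1" --pt "-0.2 0.8 0.5 0 0 0.2 1" --pt "-0.2 0.95 0.2 0 0 0.3 1" --pt "-0.2 0.95 0.1 0 0 0.3 1" --pt "-0.2 0.95 0 0 0 0.3 1" --pt "-0.2 0.95 0 0 0 0.3 1" --pt "-0.2 0.95 0 0 0 0.3 1" --pt "-0.2 0.95 0 0 0 0.3 1"

```text
time: 5.53
ee_pos: [0.4938, 0.1561, 0.3494]
eef_rot: [-0.143, 0.922, 0.055, 0.356]
ft_force: [0.3, 0.2, -1.1]
width: 0.0237
```

```bash
python3 - <<'E'
from h import *
go([.395,.314,.30],25,42)
E
```

```text
t 5.5333 pos [0.494 0.156 0.349] w 0.023737924901599348 F [ 0.341  0.204 -1.108]
q [-0.305 -0.478 -0.111  2.144  0.04   0.741  1.436]
units dp [-3.293  5.262 -1.646] rv [-0.013  0.036  1.476] minrows 6.0
```

>>> send_rows --pt "-0.4 0.7 0 0 0 0.2 1" --pt "-0.4 0.7 0 0 0 0.2 1" --pt "-0.4 0.7 0 0 0 0.2 1" --pt "-0.4 0.7 0 0 0 0.2 1" --pt "-0.4 0.7 -0.1 0 0 0.2 1" --pt "-0.4 0.7 -0.1 0 0 0.2 1" --pt "-0.4 0.6 -0.1 0 0 0.2 1" --pt "-0.4 0.4 -0.1 0 0 0.1 1"

```text
time: 6.2
ee_pos: [0.3915, 0.3245, 0.3339]
eef_rot: [-0.209, 0.91, 0.082, 0.349]
ft_force: [0.2, -0.2, -1.8]
width: 0.0235
```

```bash
python3 - <<'E'
from h import *
go([.395,.314,.30],25,42)
print(Ro.from_quat(r.read_state()["eef_rot"]).as_matrix())
E
```

```text
t 6.2 pos [0.392 0.324 0.334] w 0.023460819102095697 F [ 0.218 -0.212 -1.833]
q [-0.39  -0.488 -0.451  2.15   0.096  0.755  1.107]
units dp [ 0.117 -0.35  -1.13 ] rv [-0.029 -0.02  -0.188] minrows 2.0
[[-0.669 -0.437  0.6  ]
 [-0.323  0.899  0.295]
 [-0.669  0.003 -0.743]]
```

>>> send_rows --pt "0.1 -0.25 -0.4 0 0 -0.5 1" --pt "0.05 -0.15 -0.5 0 0 -0.5 1" --pt "0 0 -0.5 0 0 -0.4 1" --pt "0 0 -0.4 0 0 -0.2 1" --pt "0 0 0 0 0 0 1"

```text
time: 6.62
ee_pos: [0.3919, 0.3178, 0.2767]
eef_rot: [-0.147, 0.922, 0.059, 0.353]
ft_force: [0.8, -0.1, -0.9]
width: 0.0237
```

```bash
python3 - <<'E'
from h import *
import cv2
go([.395,.314,.20],18,42)
cv2.imwrite("pics/w6.png",r.camera("wrist"))
cv2.imwrite("pics/s6.png",cv2.resize(r.camera("scene")[60:260,280:520],None,fx=3,fy=3))
cv2.imwrite("pics/t6.png",cv2.resize(r.camera("top")[250:450,120:320],None,fx=3,fy=3))
E
```

```text
t 6.6167 pos [0.392 0.318 0.277] w 0.02367312345675001 F [ 0.85  -0.065 -0.864]
q [-0.256 -0.461 -0.642  2.224  0.197  0.683  0.84 ]
units dp [ 0.104 -0.125 -2.558] rv [-0.053 -0.029 -0.046] minrows 3.0
```

View pics/w6.png

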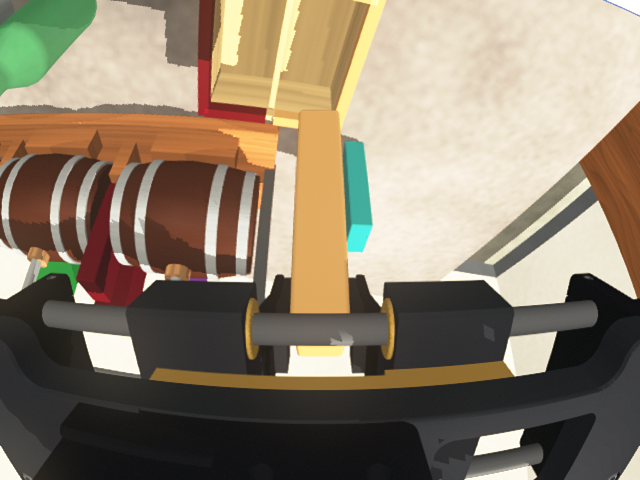

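View pics/s6.png

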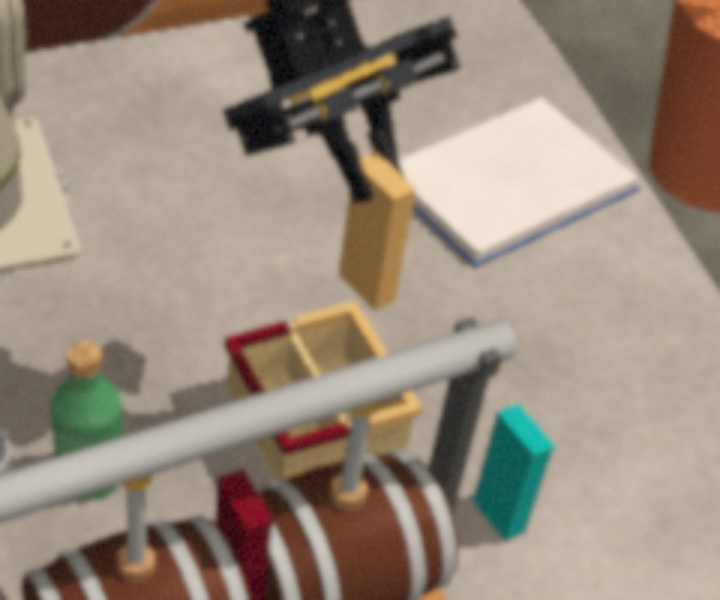

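View pics/t6.png

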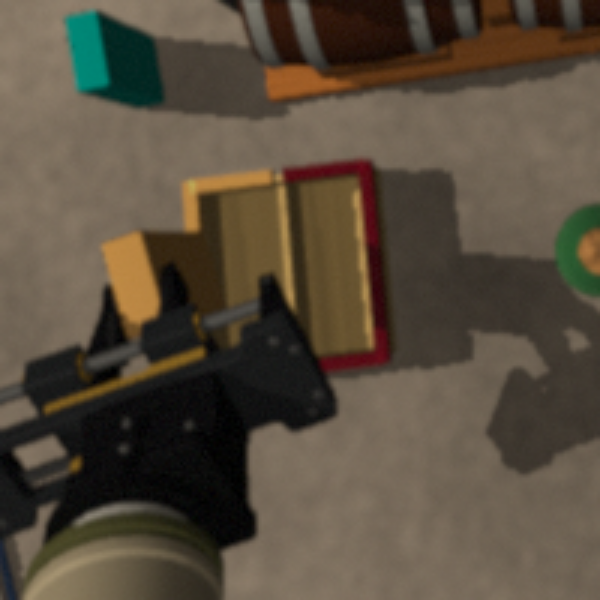

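```bash
python3 - <<'E'
from h import *
for p in[(301,111),(338,111)]:
    o,d=wray(*p)
    for z in(.16,.17): print(z,o+d*(z-o[2])/d[2])
# stand rim pts from wrist at z=.07
import cv2
im=cv2.imread("pics/w6.png");cv2.imwrite("pics/w6c.png",cv2.resize(im[0:140,180:400],None,fx=3.5,fy=3.5,interpolation=2))
# scene board edges
S=lambda u,v:(u/3+280,v/3+60)
for nm,p,z in[("top near corner",(388,205),.299),("foot far corner",(377,306),.169),("topR",(411,190),.299),("footR",(393,296),.169),("topL",(353,190),.299),("footL",(341,276),.169)]:print(nm,onz("scene",*S(*p),z))
E
```

```text
0.16 [0.383 0.304 0.16 ]
0.17 [0.376 0.302 0.17 ]
0.16 [0.376 0.327 0.16 ]
0.17 [0.369 0.323 0.17 ]
top near corner [0.433 0.308 0.299]
foot far corner [0.421 0.32  0.169]
topR [0.421 0.332 0.299]
footR [0.412 0.338 0.169]
topL [0.409 0.287 0.299]
footL [0.377 0.301 0.169]
```

View pics/w6c.png

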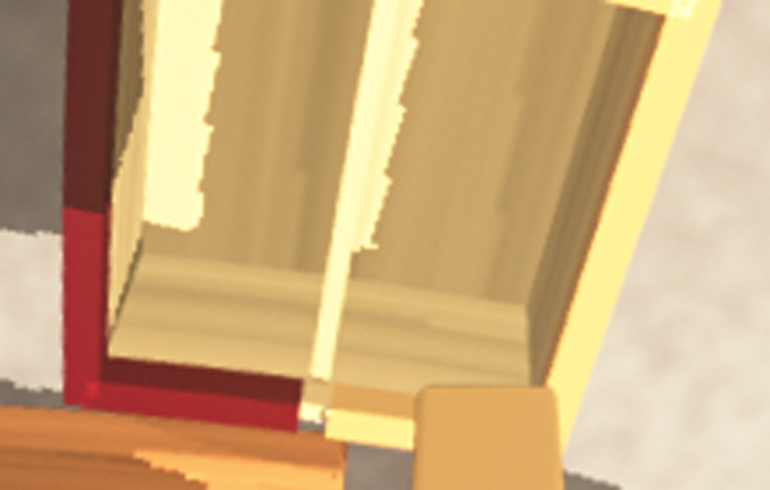

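```bash
python3 - <<'E'
from h import *
for n,p in dict(redcornerout=(65,403),divfarout=(312,432),divfar=(318,400),divmid=(360,200),divnear=(388,20),oakin1=(545,385),oakin2=(660,20),oakout=(650,235),oakout2=(720,0)).items():
    print(n,wz(p[0]/3.5+180,p[1]/3.5,.07))
E
```

```text
redcornerout [0.482 0.226 0.07 ]
divfarout [0.475 0.296 0.07 ]
divfar [0.463 0.295 0.07 ]
divmid [0.399 0.29  0.07 ]
divnear [0.351 0.283 0.07 ]
oakin1 [0.44  0.352 0.07 ]
oakin2 [0.332 0.34  0.07 ]
oakout [0.387 0.36  0.07 ]
oakout2 [0.322 0.35  0.07 ]
```

>>> send_rows --pt "0.05 -0.03 -0.5 0 0 0 1" --pt "0.05 0 -0.6 0 0 0 1" --pt "0 0 -0.6 0 0 0 1" --pt "0 0 -0.6 0 0 0 1" --pt "0 0 -0.6 0 0 0 1" --pt "0 0 0 0 0 0 1"

```text
time: 7.27
ee_pos: [0.3982, 0.3208, 0.1991]
eef_rot: [-0.148, 0.919, 0.065, 0.359]
ft_force: [0.1, -1.3, -1.3]
width: 0.0239
```

```bash
python3 - <<'E'
from h import *
import cv2
go([.395,.316,.113],18,42)
cv2.imwrite("pics/w7.png",r.camera("wrist"))
cv2.imwrite("pics/t7.png",cv2.resize(r.camera("top")[250:450,120:320],None,fx=3,fy=3))
E
```

```text
t 7.2667 pos [0.398 0.321 0.199] w 0.023938684967724812 F [ 0.125 -1.276 -1.254]
q [-0.126 -0.382 -0.809  2.335  0.328  0.477  0.657]
units dp [-0.105 -0.162 -2.868] rv [-0.198  0.096 -0.114] minrows 3.0
```

View pics/w7.png

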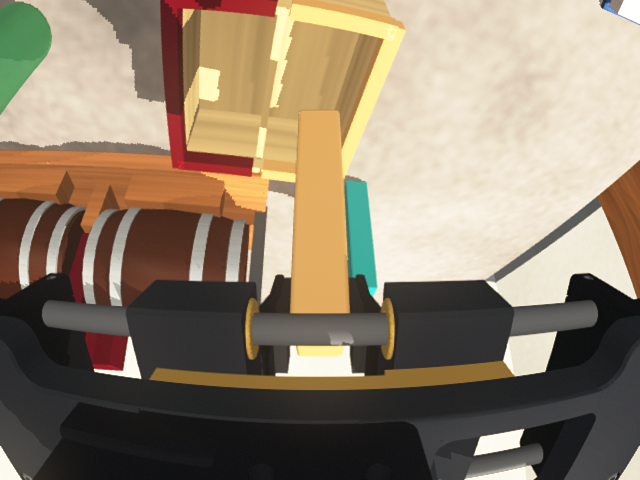

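View pics/t7.png

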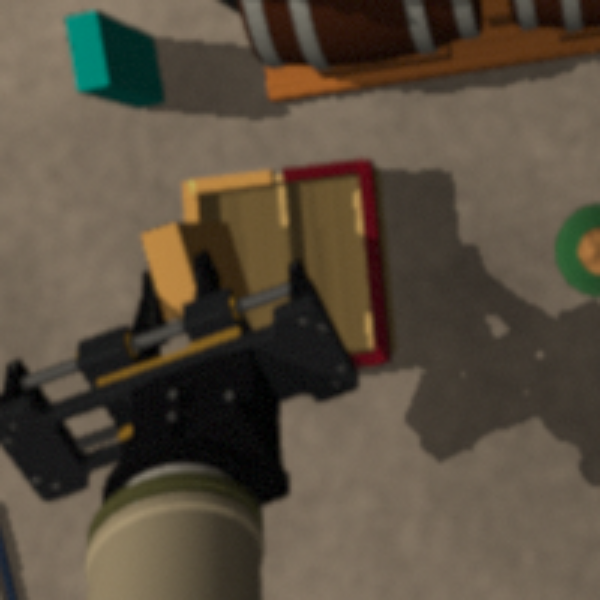

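>>> send_rows --pt "-0.1 -0.15 -0.3 -0.1 0.05 -0.1 1" --pt "0 -0.08 -0.4 -0.08 0.05 0 1" --pt "0 0 -0.5 0 0 0 1" --pt "0 0 0 0 0 0 1"

```text
time: 7.7
ee_pos: [0.3973, 0.3173, 0.1713]
eef_rot: [-0.146, 0.92, 0.059, 0.358]
ft_force: [-0.0, -1.0, -1.2]
width: 0.0238
```

```bash
python3 - <<'E'
from h import *
import cv2
go([.395,.316,.113],18,42)
cv2.imwrite("pics/w8.png",r.camera("wrist"))
E
```

```text
t 7.7 pos [0.397 0.317 0.171] w 0.02378703731221505 F [-0.047 -1.03  -1.234]
q [-0.033 -0.355 -0.917  2.365  0.407  0.427  0.555]
units dp [-0.075 -0.044 -1.944] rv [-0.085  0.099 -0.016] minrows 2.0
```

View pics/w8.png

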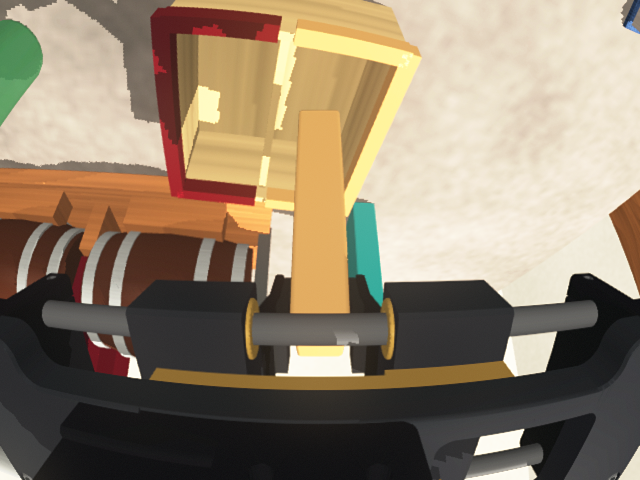

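>>> send_rows --pt "0 0 -0.5 -0.05 0.05 0 1" --pt "0 0 -0.5 0 0.05 0 1" --pt "0 0 -0.5 0 0 0 1" --pt "0 0 0 0 0 0 1"

```text
time: 8.08
ee_pos: [0.3999, 0.3205, 0.133]
eef_rot: [-0.146, 0.92, 0.059, 0.358]
ft_force: [-0.8, -0.6, -1.7]
width: 0.0239
```

```bash
python3 - <<'E'
from h import *
go([.395,.316,.113],18,42)
E
```

```text
t 8.0833 pos [0.4   0.32  0.133] w 0.023897647903245334 F [-0.781 -0.641 -1.709]
q [ 0.19  -0.302 -1.149  2.39   0.574  0.336  0.366]
units dp [-0.162 -0.15  -0.668] rv [-0.076  0.097 -0.022] minrows 1.0
```

>>> send_rows --pt "-0.1 -0.15 -0.25 -0.05 0.05 0 1" --pt "0 -0.05 -0.25 0 0.05 0 1" --pt "0 0 0 0 0 0 1"

```text
time: 8.33
ee_pos: [0.3985, 0.3144, 0.121]
eef_rot: [-0.146, 0.921, 0.057, 0.356]
ft_force: [0.6, -0.4, -1.4]
width: 0.0234
```

```bash
python3 - <<'E'
from h import *
import cv2
go([.395,.316,.113],18,42)
cv2.imwrite("pics/w9.png",r.camera("wrist"))
cv2.imwrite("pics/s9.png",cv2.resize(r.camera("scene")[60:260,280:520],None,fx=3,fy=3))
E
```

```text
t 8.3333 pos [0.398 0.314 0.121] w 0.023449123400287025 F [ 0.64  -0.414 -1.45 ]
q [ 0.244 -0.3   -1.199  2.406  0.602  0.312  0.334]
units dp [-0.117  0.054 -0.267] rv [-0.024  0.042  0.   ] minrows 1.0
```

View pics/w9.png

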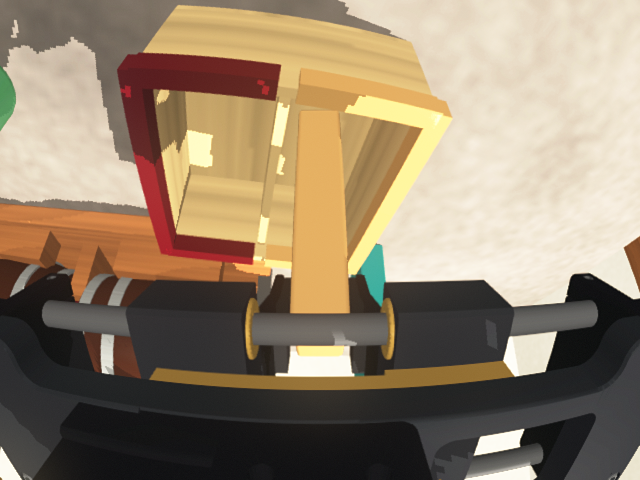

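View pics/s9.png

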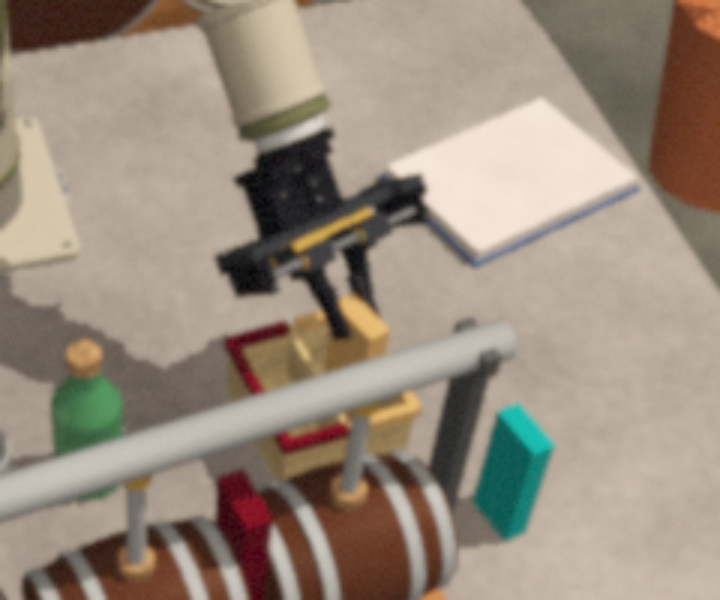

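>>> send_rows --pt "-0.05 0.02 -0.15 0 0.03 0 1" --pt "-0.03 0 -0.12 0 0 0 1" --pt "0 0 -0.1 0 0 0 1"

```text
time: 8.68
ee_pos: [0.3967, 0.3172, 0.1132]
eef_rot: [-0.146, 0.921, 0.058, 0.357]
ft_force: [0.6, -0.3, -1.0]
width: 0.0234
```

```bash
python3 - <<'E'
from h import *
go([.395,.316,.113],18,42)
E
```

```text
t 8.6833 pos [0.397 0.317 0.113] w 0.023355396017686072 F [ 0.587 -0.251 -0.981]
q [ 0.317 -0.304 -1.277  2.411  0.63   0.288  0.292]
units dp [-0.056 -0.041 -0.008] rv [-0.05   0.058 -0.021] minrows 1.0
```

>>> send_rows --pt "0 0 -0.1 0 0 0 1" --pt "0 0 -0.1 0 0 0 1" --pt "0 0 0 0 0 0 1"

```text
time: 8.93
ee_pos: [0.4011, 0.3211, 0.1144]
eef_rot: [-0.147, 0.919, 0.059, 0.363]
ft_force: [0.4, -0.2, -1.6]
width: 0.0235
```

>>> send_rows --pt "-0.08 -0.08 0 -0.05 0.06 0 1" --pt "0 0 0 0 0 0 0.3" --pt "0 0 0 0 0 0 0.2" --pt "0 0 0 0 0 0 0.1" --pt "0 0 0 0 0 0 0" --pt "0 0 0 0 0 0 0"

```text
time: 9.43
ee_pos: [0.3999, 0.3209, 0.1179]
eef_rot: [-0.148, 0.918, 0.058, 0.363]
ft_force: [-0.4, -0.7, 0.6]
width: 0.0414
```

```bash
python3 - <<'E'
from h import *
import cv2
go([.395,.316,.113],18,42)
cv2.imwrite("pics/w10.png",r.camera("wrist"))
E
```

```text
t 9.4333 pos [0.4   0.321 0.118] w 0.04141459214096026 F [-0.35  -0.681  0.57 ]
q [ 0.334 -0.313 -1.292  2.404  0.637  0.284  0.286]
units dp [-0.162 -0.164 -0.162] rv [-0.057  0.207 -0.054] minrows 1.0
```

View pics/w10.png

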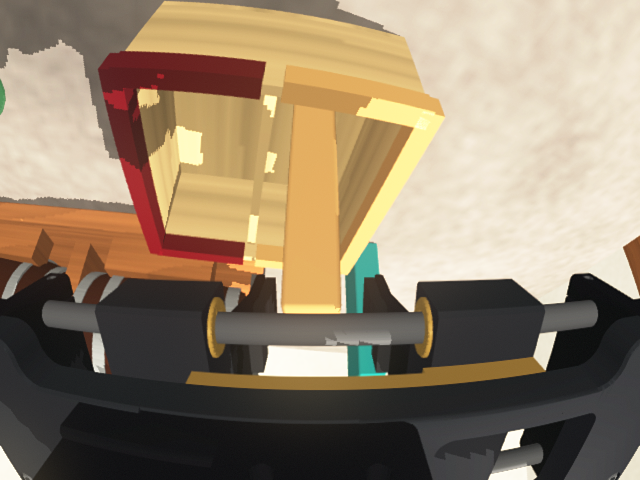

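>>> send_rows --pt "-0.05 -0.12 0.1 0 0.1 0 0" --pt "-0.25 -0.08 0.4 0 0 0 0" --pt "-0.35 -0.12 0.6 0 0 0 0" --pt "-0.35 -0.12 0.8 0 0 0 0" --pt "-0.2 -0.1 0.9 0 0 0 0" --pt "0 0 0.9 0 0 0 0" --pt "0 0 0.9 0 0 0 0" --pt "0.2 0 0.9 0 0 0 0"

```text
time: 10.15
ee_pos: [0.3677, 0.2999, 0.2757]
eef_rot: [-0.146, 0.922, 0.057, 0.353]
ft_force: [-0.1, 1.3, -0.3]
width: 0.0437
```

```bash
python3 - <<'E'
from h import *
import cv2
go(P(-.10,.0905,.300),7.8,42)
cv2.imwrite("pics/s11.png",cv2.resize(r.camera("scene")[60:260,280:520],None,fx=3,fy=3))
cv2.imwrite("pics/t11.png",cv2.resize(r.camera("top")[200:450,120:420],None,fx=2.4,fy=2.4))
E
```

```text
t 10.15 pos [0.368 0.3   0.276] w 0.043688431884891285 F [-0.102  1.336 -0.276]
q [-0.566 -0.498 -0.436  2.281  0.354  0.763  0.681]
units dp [ 5.282 -5.959  0.811] rv [-0.026 -0.016 -2.052] minrows 6.0
```

View pics/s11.png

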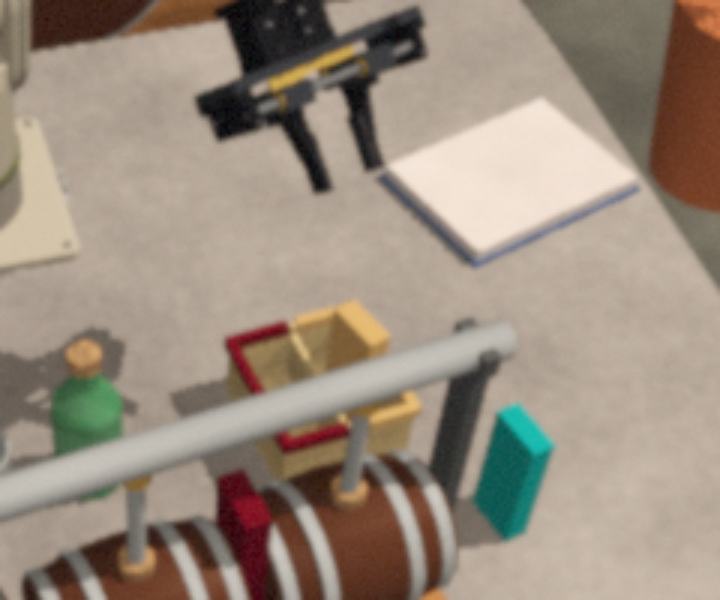

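View pics/t11.png

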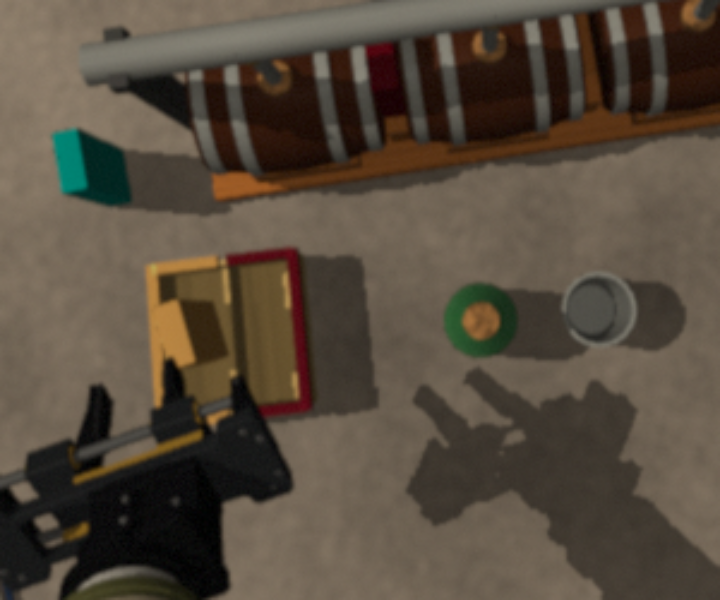

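>>> send_rows --pt "0.3 -0.3 0.9 0 0 -0.2 0" --pt "0.5 -0.6 0.6 0 0 -0.25 0" --pt "0.6 -0.7 0 0 0 -0.25 0" --pt "0.6 -0.7 0 0 0 -0.25 0" --pt "0.6 -0.7 0 0 0 -0.25 0" --pt "0.6 -0.7 0 0 0 -0.25 0" --pt "0.6 -0.7 -0.1 0 0 -0.25 0" --pt "0.6 -0.7 -0.2 0 0 -0.25 0" --pt "0.6 -0.7 -0.2 0 0 0 0" --pt "0.4 -0.4 -0.2 0 0 0 0"

```text
time: 11.08
ee_pos: [0.5288, 0.126, 0.2966]
eef_rot: [-0.08, 0.929, 0.033, 0.359]
ft_force: [0.3, 0.2, 0.0]
width: 0.0435
```

```bash
python3 - <<'E'
from h import *
import cv2
go(P(-.10,.0905,.300),7.8,42)
cv2.imwrite("pics/w12.png",r.camera("wrist"))
E
```

```text
t 11.0833 pos [0.529 0.126 0.297] w 0.04349276084022116 F [0.292 0.163 0.047]
q [-0.647 -0.42   0.168  2.211  0.434  0.668  1.025]
units dp [-0.088 -0.162  0.113] rv [-0.047  0.054 -0.416] minrows 1.0
```

View pics/w12.png

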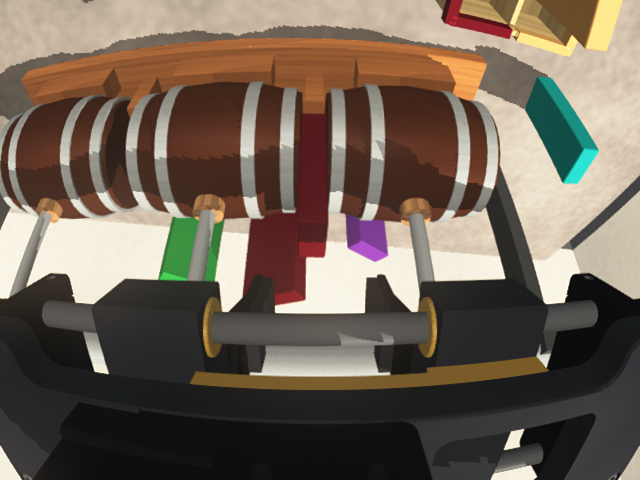

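```bash
python3 - <<'E'
from h import *
import cv2
im=cv2.imread("pics/w12.png");cv2.imwrite("pics/w12c.png",cv2.resize(im[90:290,240:400],None,fx=3.5,fy=3,interpolation=2)*1)
for p in[(300,113),(326,113)]:print("foot",loc(wz(*p,.078)))
for p in[(300,242),(327,242)]:print("top",loc(wz(*p,.208)))
go(P(-.002,.0905,.181),7.8,42)
E
```

```text
foot [-31.191  77.289]
foot [-31.824 102.463]
top [-3.998 80.917]
top [ -4.6   102.675]
t 11.1333 pos [0.53  0.124 0.295] w 0.0433529162507971 F [ 0.354 -2.567 -2.829]
q [-0.647 -0.418  0.172  2.212  0.434  0.666  1.026]
units dp [ 3.124  0.349 -3.798] rv [-0.04   0.032 -0.389] minrows 4.0
```

View pics/w12c.png

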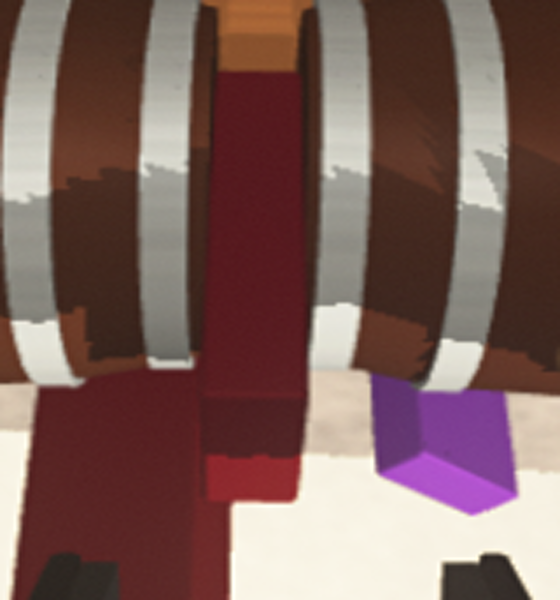

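>>> send_rows --pt "0.1 -0.1 -0.1 0 0 -0.4 0" --pt "0.4 0.06 -0.45 0 0 0 0" --pt "0.4 0.06 -0.5 0 0 0 0" --pt "0.4 0.06 -0.5 0 0 0 0" --pt "0.4 0.06 -0.5 0 0 0 0" --pt "0.4 0.06 -0.5 0 0 0 0" --pt "0 0 0 0 0 0 0"

```text
time: 11.72
ee_pos: [0.5934, 0.1275, 0.2107]
eef_rot: [-0.059, 0.932, 0.025, 0.357]
ft_force: [-0.8, -1.4, -1.4]
width: 0.0436
```

```bash
python3 - <<'E'
from h import *
import cv2
go(P(-.003,.0905,.181),7.8,42)
cv2.imwrite("pics/w13.png",r.camera("wrist"))
E
```

```text
t 11.7167 pos [0.593 0.128 0.211] w 0.04362003280571737 F [-0.783 -1.402 -1.441]
q [-0.595 -0.157  0.197  2.21   0.514  0.415  0.907]
units dp [ 0.962  0.225 -0.991] rv [-0.059 -0.012  0.089] minrows 1.0
```

View pics/w13.png

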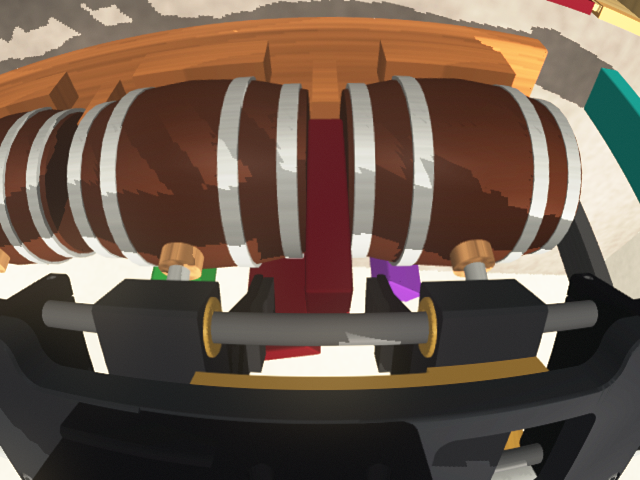

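>>> send_rows --pt "0.3 0.15 -0.35 -0.05 0 0.08 0" --pt "0.35 0.06 -0.4 0 0 0 0" --pt "0.35 0.04 -0.35 0 0 0 0" --pt "0 0 0 0 0 0 0"

```text
time: 12.1
ee_pos: [0.6226, 0.1357, 0.1808]
eef_rot: [-0.063, 0.931, 0.026, 0.358]
ft_force: [-0.7, -0.1, 0.2]
width: 0.043
```

```bash
python3 - <<'E'
from h import *
import cv2
go(P(-.003,.0905,.181),7.8,42)
E
```

```text
t 12.1 pos [0.623 0.136 0.181] w 0.04301766176055923 F [-0.733 -0.053  0.156]
q [-0.585 -0.04   0.21   2.18   0.542  0.323  0.876]
units dp [-0.013 -0.047  0.006] rv [-0.033  0.015  0.01 ] minrows 1.0
```

>>> send_rows --pt "0 -0.03 0 0 0 0 0.2" --pt "0 0 0 0 0 0 1" --pt "0 0 0 0 0 0 1" --pt "0 0 0 0 0 0 1" --pt "0 0 0 0 0 0 1" --pt "0 0 0 0 0 0 1" --grip_force 50

```text
time: 12.6
ee_pos: [0.6205, 0.1357, 0.1844]
eef_rot: [-0.063, 0.931, 0.027, 0.359]
ft_force: [6.1, 0.2, -6.2]
width: 0.0238
```

```bash
python3 - <<'E'
from h import *
go(P(-.103,.0905,.2925),7.8,42)
print(loc(r.read_state()["ee_pos"]))
E
```

```text
t 12.6 pos [0.62  0.136 0.184] w 0.02384782225043374 F [ 6.073  0.162 -6.218]
q [-0.587 -0.051  0.21   2.183  0.537  0.328  0.883]
units dp [-3.243 -0.501  3.605] rv [-0.053  0.037 -0.009] minrows 4.0
[-4.581 92.185]
```

>>> send_rows --pt "-0.3 -0.04 0.35 0 0 0 1" --pt "-0.4 -0.05 0.45 0 0 0 1" --pt "-0.4 -0.05 0.45 0 0 0 1" --pt "-0.4 -0.05 0.45 0 0 0 1" --pt "-0.4 -0.05 0.45 0 0 0 1" --pt "-0.4 -0.05 0.5 0 0 0 1" --pt "-0.4 -0.05 0.6 0 0 0 1" --pt "-0.4 -0.05 0.6 0 0 0 1"

```text
time: 13.27
ee_pos: [0.518, 0.1204, 0.2946]
eef_rot: [-0.064, 0.934, 0.024, 0.352]
ft_force: [0.4, 0.5, -1.0]
width: 0.0233
```

```bash
python3 - <<'E'
from h import *
import cv2
go([.422,.257,.3],22,42)
print(loc(r.read_state()["ee_pos"]))
cv2.imwrite("pics/s14.png",cv2.resize(r.camera("scene")[60:310,230:530],None,fx=2.4,fy=2.4))
E
```

```text
t 13.2667 pos [0.518 0.12  0.295] w 0.023344662265604055 F [ 0.43   0.489 -0.974]
q [-0.63  -0.431  0.133  2.216  0.448  0.709  0.972]
units dp [-3.201  4.552  0.181] rv [ 0.045 -0.134  2.844] minrows 5.0
[-108.115   90.947]
```

View pics/s14.png

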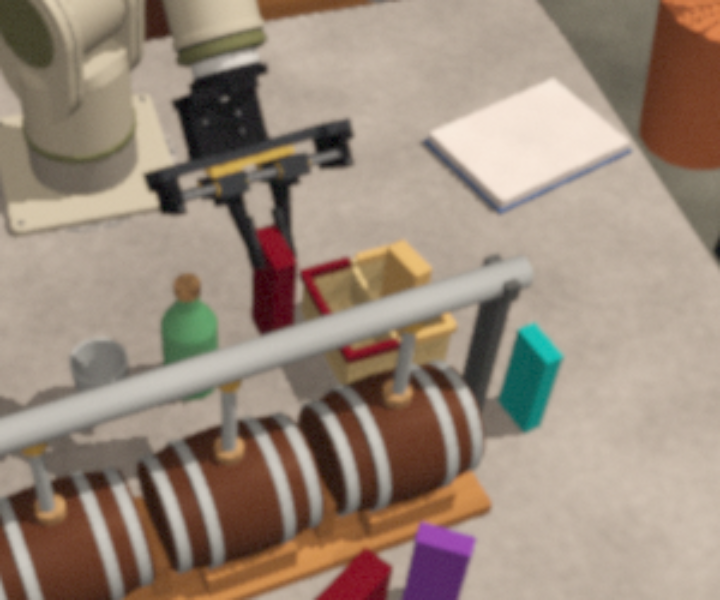

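```bash
python3 - <<'E'
from h import *
for p in[(155,307),(180,298),(197,362),(168,368)]:print(onz("top",p[0]/2.4+120,p[1]/2.4+200,.135))
S=lambda u,v:(u/3+280,v/3+60)
for p in[(338,310),(360,302),(390,342),(362,352)]:print("sc",onz("scene",*S(*p),.135))
for p in [(222,258),(295,250),(312,410),(237,258)]:print("rimtop",onz("top",p[0]/2.4+120,p[1]/2.4+200,.07))
E
```

```text
[0.422 0.332 0.135]
[0.429 0.311 0.135]
[0.376 0.295 0.135]
[0.371 0.319 0.135]
sc [0.386 0.299 0.135]
sc [0.381 0.322 0.135]
sc [0.435 0.332 0.135]
sc [0.44  0.303 0.135]
rimtop [0.466 0.291 0.07 ]
rimtop [0.472 0.224 0.07 ]
rimtop [0.329 0.207 0.07 ]
rimtop [0.465 0.277 0.07 ]
```

>>> send_rows --pt "-0.2 0.4 0.5 0 -0.1 0.3 1" --pt "-0.5 0.7 0.4 0 -0.05 0.3 1" --pt "-0.5 0.7 0.1 0 0 0.3 1" --pt "-0.5 0.7 0 0 0 0.3 1" --pt "-0.5 0.7 0 0 0 0.3 1" --pt "-0.5 0.7 0 0 0 0.3 1" --pt "-0.4 0.6 0 0 0 0.2 1" --pt "0 0 0 0 0 0 1"

```text
time: 13.98
ee_pos: [0.4221, 0.2606, 0.3327]
eef_rot: [-0.144, 0.921, 0.057, 0.357]
ft_force: [0.6, 0.2, -0.9]
width: 0.0238
```

```bash
python3 - <<'E'
from h import *
import cv2
go([.422,.254,.28],18,42)
cv2.imwrite("pics/w15.png",r.camera("wrist"))
E
```

```text
t 13.9833 pos [0.422 0.261 0.333] w 0.023812321472414744 F [ 0.629  0.219 -0.893]
q [-0.603 -0.499 -0.223  2.187  0.331  0.81   0.896]
units dp [-0.003 -0.22  -1.758] rv [-0.038  0.076  0.032] minrows 2.0
```

View pics/w15.png

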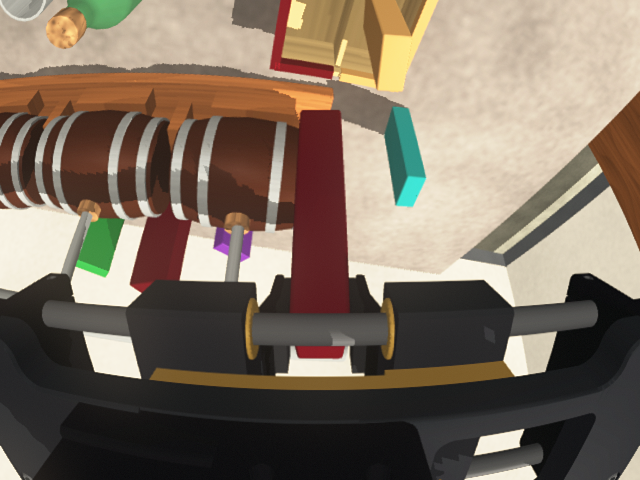

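>>> send_rows --pt "0.05 -0.15 -0.5 0 0.05 0 1" --pt "0.03 -0.1 -0.6 0 0 0 1" --pt "0 -0.05 -0.7 0 0 0 1" --pt "0 0 -0.7 0 0 0 1" --pt "0 0 -0.7 0 0 0 1" --pt "0 0 -0.6 0 0 0 1" --pt "0 0 0 0 0 0 1"

```text
time: 14.62
ee_pos: [0.4265, 0.2446, 0.2155]
eef_rot: [-0.14, 0.922, 0.057, 0.356]
ft_force: [-0.6, -0.6, -2.2]
width: 0.0234
```

```bash
python3 - <<'E'
from h import *
import cv2
go([.425,.254,.18],18,42)
cv2.imwrite("pics/w16.png",r.camera("wrist"))
E
```

```text
t 14.6167 pos [0.426 0.245 0.216] w 0.02337635583824571 F [-0.636 -0.624 -2.176]
q [-0.523 -0.428 -0.285  2.392  0.437  0.544  0.745]
units dp [-0.05   0.313 -1.184] rv [-0.065  0.042  0.116] minrows 2.0
```

View pics/w16.png

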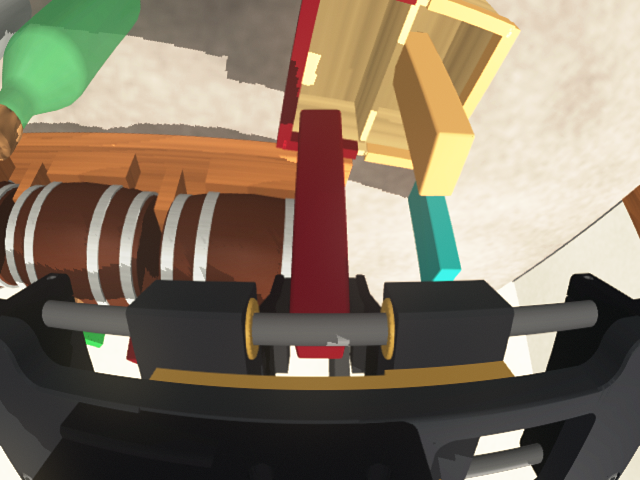

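>>> send_rows --pt "0 0.3 -0.1 -0.05 0.04 0.1 1" --pt "0 0.05 -0.3 0 0 0 1" --pt "0 0 -0.4 0 0 0 1" --pt "0 0 -0.4 0 0 0 1" --pt "0 0 0 0 0 0 1"

```text
time: 15.08
ee_pos: [0.4302, 0.2602, 0.1889]
eef_rot: [-0.145, 0.92, 0.059, 0.359]
ft_force: [-0.6, -0.3, -0.7]
width: 0.024
```

```bash
python3 - <<'E'
from h import *
import cv2
go([.425,.254,.18],18,42)
cv2.imwrite("pics/w17.png",r.camera("wrist"))
E
```

```text
t 15.0833 pos [0.43  0.26  0.189] w 0.024023516269021255 F [-0.593 -0.277 -0.665]
q [-0.447 -0.358 -0.383  2.407  0.513  0.46   0.639]
units dp [-0.174 -0.207 -0.296] rv [-0.101  0.107 -0.004] minrows 1.0
```

View pics/w17.png

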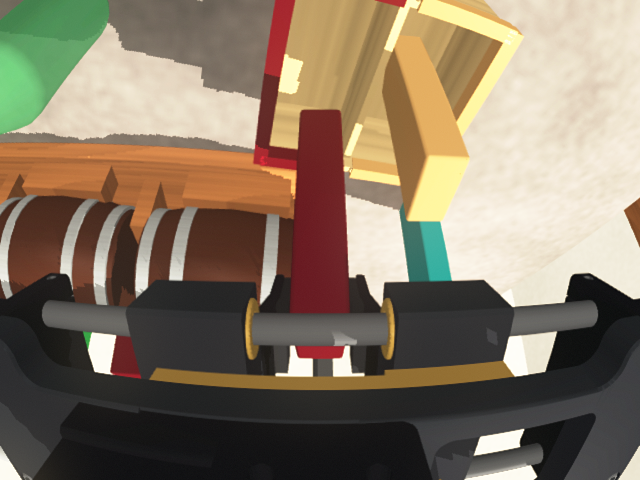

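>>> send_rows --pt "-0.2 -0.2 -0.1 -0.08 0.1 0 1" --pt "-0.03 -0.05 -0.35 0 0.03 0 1" --pt "-0.03 -0.03 -0.4 0 0 0 1" --pt "0 0 0 0 0 0 1"

```text
time: 15.47
ee_pos: [0.4234, 0.2568, 0.1839]
eef_rot: [-0.148, 0.921, 0.06, 0.355]
ft_force: [-0.7, -0.5, -1.3]
width: 0.0236
```

```bash
python3 - <<'E'
from h import *
import cv2
go([.425,.254,.15],18,42)
cv2.imwrite("pics/w18.png",r.camera("wrist"))
E
```

```text
t 15.4667 pos [0.423 0.257 0.184] w 0.023626808355385505 F [-0.742 -0.504 -1.266]
q [-0.159 -0.401 -0.615  2.412  0.241  0.407  0.883]
units dp [ 0.052 -0.094 -1.129] rv [-0.07   0.021 -0.062] minrows 2.0
```

View pics/w18.png

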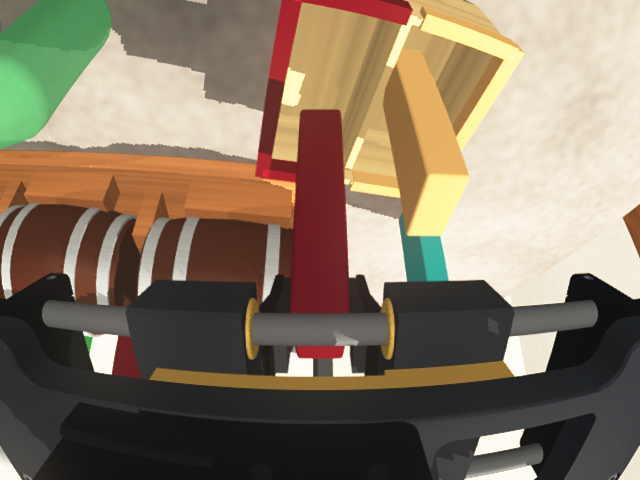

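>>> send_rows --pt "0.03 -0.08 -0.4 -0.05 0 0 1" --pt "0 -0.03 -0.4 0 0 0 1" --pt "0 -0.03 -0.4 0 0 0 1" --pt "0 0 -0.4 0 0 0 1" --pt "0 0 0 0 0 0 1"

```text
time: 15.93
ee_pos: [0.4277, 0.2678, 0.1541]
eef_rot: [-0.155, 0.92, 0.06, 0.355]
ft_force: [-0.5, -2.3, -2.6]
width: 0.0237
```

```bash
python3 - <<'E'
from h import *
import cv2
go([.425,.254,.15],18,42)
E
```

```text
t 15.9333 pos [0.428 0.268 0.154] w 0.02369494269095112 F [-0.534 -2.257 -2.65 ]
q [ 0.319 -0.449 -1.026  2.414 -0.272  0.29   1.342]
units dp [-0.09  -0.461 -0.136] rv [-0.021  0.031 -0.239] minrows 1.0
```

>>> send_rows --pt "-0.05 -0.45 0 0 0 -0.2 1" --pt "-0.03 -0.2 0 0 0 0 1" --pt "0 0 0 0 0 0 1"

```text
time: 16.18
ee_pos: [0.4299, 0.2545, 0.1605]
eef_rot: [-0.148, 0.922, 0.057, 0.352]
ft_force: [0.1, 0.1, -0.9]
width: 0.0235
```

```bash
python3 - <<'E'
from h import *
import cv2
go([.425,.254,.113],18,42)
cv2.imwrite("pics/w19.png",r.camera("wrist"))
E
```

```text
t 16.1833 pos [0.43  0.254 0.16 ] w 0.02350453422310429 F [ 0.119  0.069 -0.914]
q [ 0.364 -0.498 -1.015  2.414 -0.443  0.331  1.516]
units dp [-0.165 -0.017 -1.583] rv [-0.001 -0.037 -0.06 ] minrows 2.0
```

View pics/w19.png

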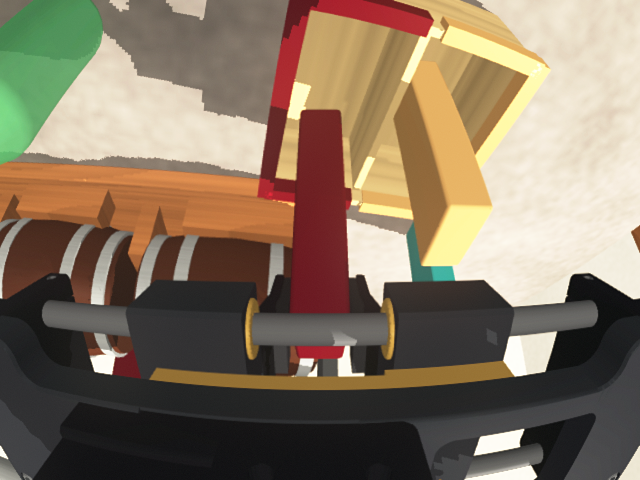

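>>> send_rows --pt "-0.05 0 0 -0.19 0.57 0 1" --pt "-0.05 0 -0.1 -0.19 0.57 0 1" --pt "0 0 -0.2 -0.19 0.57 0 1" --pt "0 0 -0.2 -0.19 0.57 0 1" --pt "0 0 -0.2 -0.1 0.3 0 1"

```text
time: 16.65
ee_pos: [0.4257, 0.258, 0.145]
eef_rot: [-0.162, 0.956, 0.035, 0.242]
ft_force: [0.2, 0.5, -2.2]
width: 0.0237
```

```bash
python3 - <<'E'
from h import *
import cv2
go([.425,.254,.113],18,30)
cv2.imwrite("pics/w20.png",r.camera("wrist"))
E
```

```text
t 16.65 pos [0.426 0.258 0.145] w 0.023725777603566187 F [ 0.218  0.508 -2.25 ]
q [ 0.555 -0.362 -1.144  2.246 -0.315  0.589  1.484]
units dp [-0.023 -0.132 -1.068] rv [ 0.231 -0.281 -0.206] minrows 2.0
```

View pics/w20.png

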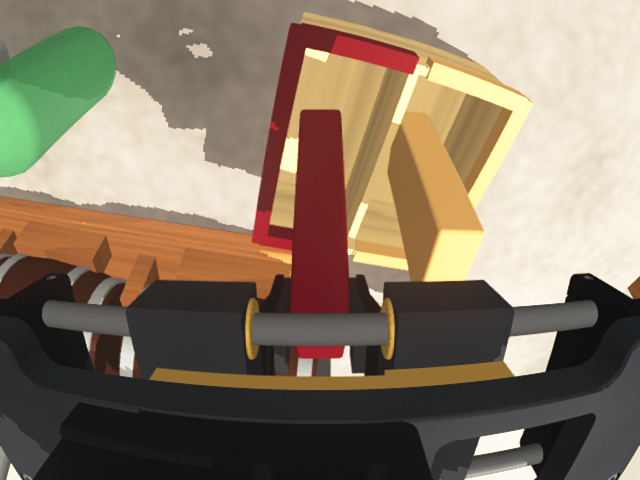

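>>> send_rows --pt "0 -0.12 -0.3 0 0 -0.1 1" --pt "0 -0.05 -0.3 0 0 0 1" --pt "0 0 0 0 0 0 1"

```text
time: 16.95
ee_pos: [0.4266, 0.2545, 0.1288]
eef_rot: [-0.16, 0.956, 0.033, 0.245]
ft_force: [-1.4, -0.7, -1.5]
width: 0.0236
```

```bash
python3 - <<'E'
from h import *
go([.425,.254,.116],18,36)
E
```

```text
t 16.95 pos [0.427 0.254 0.129] w 0.023613972658152325 F [-1.407 -0.651 -1.485]
q [ 0.596 -0.345 -1.196  2.269 -0.298  0.539  1.465]
units dp [-0.055 -0.017 -0.428] rv [ 0.637 -1.352 -0.14 ] minrows 2.0
```

>>> send_rows --pt "0 0 -0.1 0.25 -0.5 0 1" --pt "0 0 -0.1 0.2 -0.5 0 1" --pt "0 0 -0.1 0.1 -0.3 0 1" --pt "0 0 0 0 0 0 1"

```text
time: 17.28
ee_pos: [0.427, 0.2568, 0.1236]
eef_rot: [-0.158, 0.937, 0.047, 0.308]
ft_force: [0.4, 0.4, -0.8]
width: 0.0237
```

```bash
python3 - <<'E'
from h import *
go([.425,.254,.113],18,42)
E
```

```text
t 17.2833 pos [0.427 0.257 0.124] w 0.023697616397825427 F [ 0.447  0.404 -0.802]
q [ 0.498 -0.401 -1.152  2.379 -0.364  0.349  1.475]
units dp [-0.067 -0.092 -0.352] rv [ 0.466 -1.044 -0.194] minrows 2.0
```

>>> send_rows --pt "0 -0.1 -0.15 0.15 -0.3 -0.1 1" --pt "0 0 -0.15 0.1 -0.2 0 1" --pt "0 0 0 0 0 0 1"

```text
time: 17.53
ee_pos: [0.4289, 0.2589, 0.1189]
eef_rot: [-0.155, 0.929, 0.053, 0.332]
ft_force: [0.3, 0.6, -2.8]
width: 0.0234
```

```bash
python3 - <<'E'
from h import *
import cv2
go([.425,.254,.113],18,42)
cv2.imwrite("pics/w21.png",r.camera("wrist"))
E
```

```text
t 17.5333 pos [0.429 0.259 0.119] w 0.02335359908423426 F [ 0.289  0.634 -2.773]
q [ 0.534 -0.436 -1.203  2.416 -0.495  0.271  1.567]
units dp [-0.131 -0.164 -0.197] rv [ 0.225 -0.505 -0.163] minrows 1.0
```

View pics/w21.png

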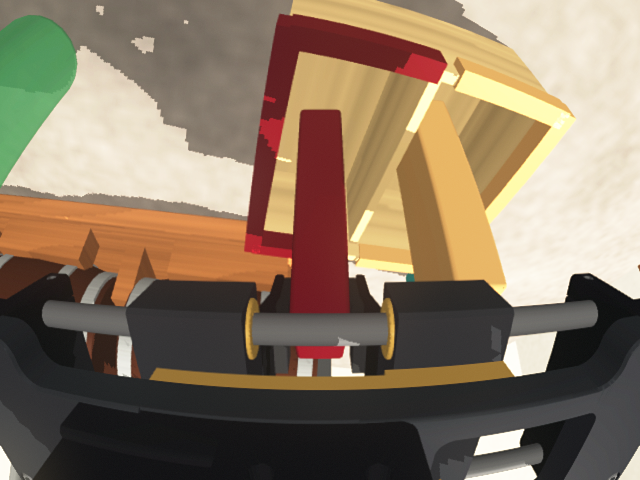

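>>> send_rows --pt "-0.05 -0.12 -0.15 -0.05 0.15 -0.1 1" --pt "0 0 -0.12 0 0 0 1" --pt "0 0 0 0 0 0 1"

```text
time: 17.83
ee_pos: [0.4279, 0.2565, 0.1127]
eef_rot: [-0.152, 0.932, 0.05, 0.326]
ft_force: [-0.4, -0.4, -0.9]
width: 0.0235
```

```bash
python3 - <<'E'
from h import *
go([.425,.254,.113],18,42)
E
```

```text
t 17.8333 pos [0.428 0.257 0.113] w 0.023521735871185976 F [-0.354 -0.39  -0.903]
q [ 0.568 -0.436 -1.232  2.414 -0.513  0.277  1.58 ]
units dp [-0.095 -0.085  0.011] rv [ 0.285 -0.652 -0.084] minrows 1.0
```

>>> send_rows --pt "0 0 -0.06 0 0 0 1" --pt "0 0 0 0 0 0 0.4" --pt "0 0 0 0 0 0 0.3" --pt "0 0 0 0 0 0 0.2" --pt "0 0 0 0 0 0 0.1" --pt "0 0 0 0 0 0 0.1"

```text
time: 18.33
ee_pos: [0.4301, 0.258, 0.1135]
eef_rot: [-0.152, 0.931, 0.051, 0.328]
ft_force: [0.2, -1.3, 0.2]
width: 0.037
```

```bash
python3 - <<'E'
from h import *
import cv2
go([.425,.254,.113],18,42)
cv2.imwrite("pics/w22.png",r.camera("wrist"))
E
```

```text
t 18.3333 pos [0.43  0.258 0.113] w 0.037043376282662625 F [ 0.152 -1.265  0.234]
q [ 0.579 -0.436 -1.241  2.411 -0.523  0.271  1.59 ]
units dp [-0.17  -0.134 -0.016] rv [ 0.258 -0.607 -0.085] minrows 1.0
```

View pics/w22.png

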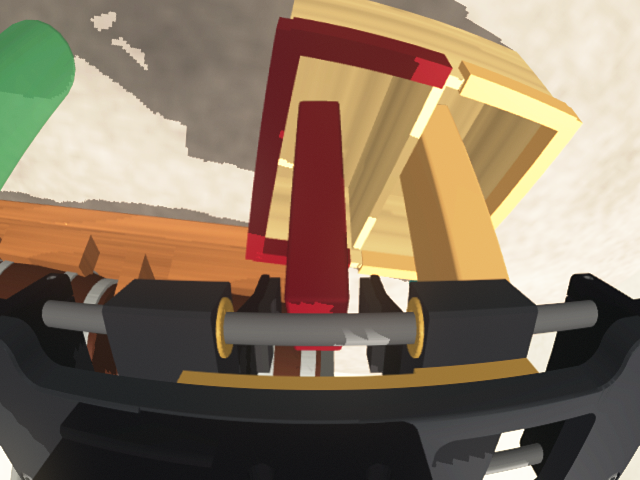

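>>> send_rows --pt "-0.15 -0.05 0.2 0 0 0 0.1" --pt "-0.25 -0.08 0.35 0 0 0 0.1" --pt "-0.3 -0.1 0.45 0 0 0 0.1" --pt "0 0 0 0 0 0 0.1"

```text
time: 18.72
ee_pos: [0.4098, 0.254, 0.1447]
eef_rot: [-0.151, 0.933, 0.052, 0.324]
ft_force: [0.4, 0.9, 0.0]
width: 0.0389
```

```bash
python3 - <<'E'
from h import *
import cv2
go([.425,.254,.113],18,42)
cv2.imwrite("pics/w23.png",r.camera("wrist"))
E
```

```text
t 18.7167 pos [0.41  0.254 0.145] w 0.03888382159169136 F [0.423 0.891 0.039]
q [ 0.351 -0.499 -1.025  2.415 -0.425  0.391  1.482]
units dp [ 0.508  0.002 -1.056] rv [ 0.249 -0.705 -0.08 ] minrows 2.0
```

View pics/w23.png

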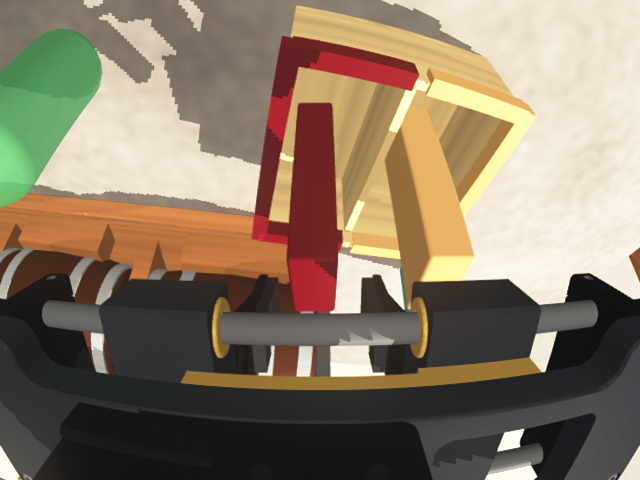

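>>> send_rows --pt "0 0 0.5 0 0 0 0" --pt "0 0 0.8 0 0 0 0" --pt "0 0 0.9 -0.1 0.3 0 0" --pt "0 0 0.9 -0.1 0.3 0 0" --pt "0 0 0.9 -0.1 0.3 0 0" --pt "0 0 0.9 0 0 0 0" --pt "-0.3 0.5 0.5 0 0 0 0" --pt "-0.3 0.8 0.2 0 0 0 0" --pt "-0.3 0.8 0 0 0 0 0" --pt "0 0 0 0 0 0 0"

```text
time: 19.6
ee_pos: [0.3811, 0.3162, 0.3126]
eef_rot: [-0.152, 0.947, 0.046, 0.278]
ft_force: [-0.0, 0.6, -0.1]
width: 0.0434
```

```bash
python3 - <<'E'
from h import *
import cv2
go([.36,.35,.35],18,35)
cv2.imwrite("pics/s24.png",cv2.resize(r.camera("scene")[90:340,180:480],None,fx=2.6,fy=2.4))
cv2.imwrite("pics/t24.png",cv2.resize(r.camera("top")[120:440,110:530],None,fx=1.8,fy=1.8))
E
```

```text
t 19.6 pos [0.381 0.316 0.313] w 0.043445137944862065 F [-0.037  0.564 -0.071]
q [ 0.01  -0.467 -0.751  2.048 -0.096  0.917  1.158]
units dp [-0.704  1.126  1.247] rv [ 0.114 -0.43  -0.066] minrows 2.0
```

View pics/s24.png

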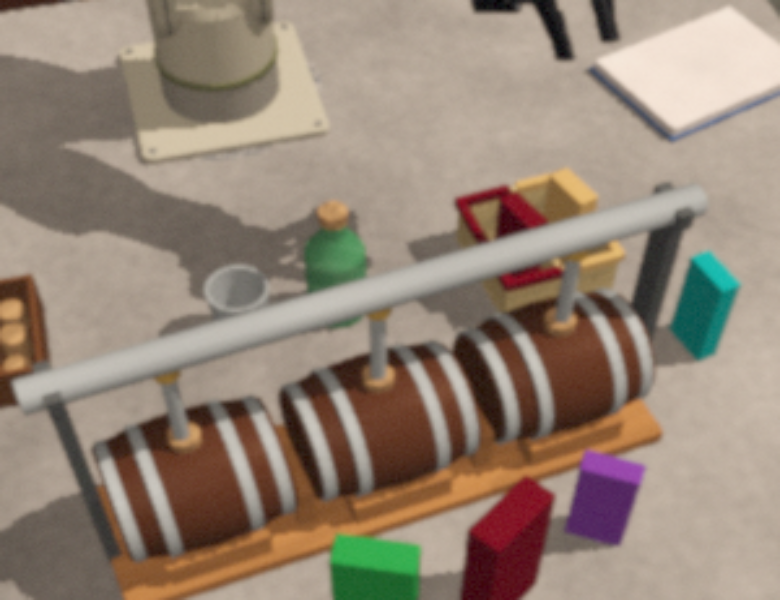

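View pics/t24.png

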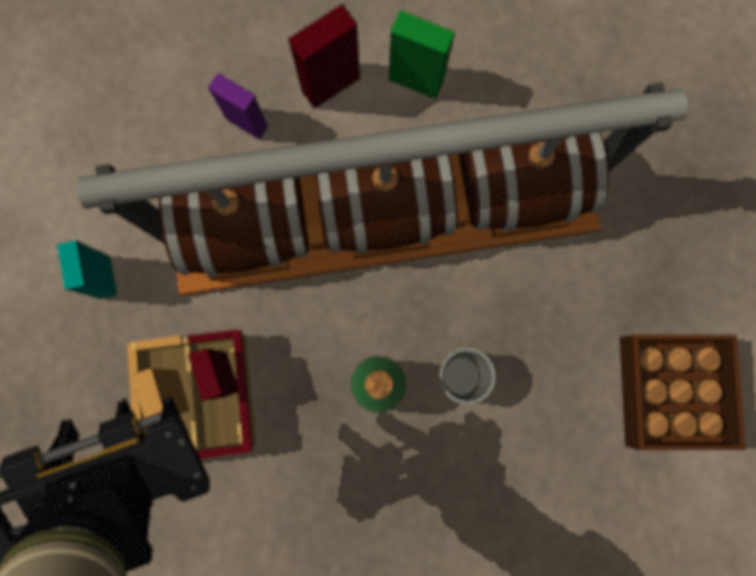

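```bash
python3 - <<'E'
from h import *
import cv2
t=r.camera("top");s=r.camera("scene")
cv2.imwrite("pics/c.png",np.hstack([cv2.resize(t[295:385,170:260],(400,400),interpolation=2),cv2.resize(s[155:215,345:425],(400,300),interpolation=2)[:,:].repeat(1,0) if 0 else cv2.resize(s[140:220,345:425],(400,400),interpolation=2)]))
E
```

```text
(no output)
```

View pics/c.png

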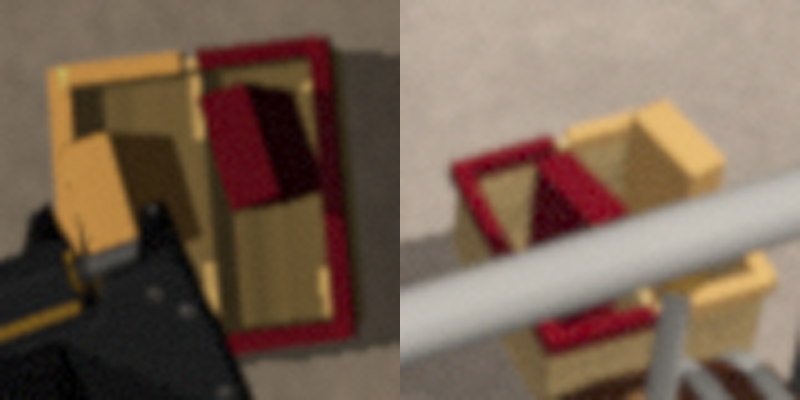

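```bash
python3 - <<'E'
from h import *
L=[onz("top",170+u/4.444,295+v/4.444,.135) for u,v in[(203,97),(243,85),(280,198),(235,210)]]
print(L,[np.linalg.norm(L[i]-L[i-1]) for i in range(4)],np.mean(L,0))
M=[onz("scene",345+(u-400)/5,140+v/5,.135) for u,v in[(537,162),(560,150)]];print(M)
r.close_job()
E
```

```text
[array([0.443, 0.269, 0.135]), array([0.448, 0.251, 0.135]), array([0.397, 0.233, 0.135]), array([0.392, 0.253, 0.135])] [np.float64(0.05371574303238213), np.float64(0.019001714245092647), np.float64(0.05453144586011763), np.float64(0.02101833847284968)] [0.42  0.251 0.135]
[array([0.404, 0.236, 0.135]), array([0.399, 0.25 , 0.135])]
the job is handed in; nothing more can be done
```

I pulled both jammed boards out along the slant. Both now stand in the stand: the oak in the pale-rimmed compartment, then the dark red one in the dark-red-rimmed compartment. The job was handed in at about 20 s of robot time.

- **Boards:** The last pictures from above and from the side show both boards upright on their feet, clear of the gripper. At the expected 135 mm height, the red board's top measures about 54 x 20 mm, against a true 56 x 24 mm. That fits an upright board within picture accuracy. The two views agree to about 7 mm on where it is.
- **Alignment:** Both boards stand turned about 12° relative to the stand's long axis, clear of the walls.
- **Other objects:** The bottle is at the same pixel in the top view as at the start. I saw no change in the cup, the pipe or the look-alike blocks. The wrist force readings I saw stayed under about 10 N.
- **Lowering the red board:** The arm reached its joint limits at the full lean. I eased the lean while the foot was already inside the compartment, then restored most of it. The board was released about 3 to 4° off vertical with its foot at the floor, and it settled upright. Before that it drifted about 14 mm toward the divider, with a side force of about 2 N, and I moved it back.

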